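# Put away the washed cutlery and piping nozzles

## Robot

A 7-joint arm with a two-finger parallel gripper is mounted at the origin on a cart in front of the work surface, level with it; the furniture and walls round the work are solid. World frame = base frame: x ahead of the robot, y to its left, z up, the work surface at z = 0. Lengths are in m, angles in rad, forces in N, time in s.
With the tool pointing down it reaches from about 0.4 to 0.85 m from the base axis. Payload 4.5 kg.
Tool frame: the origin (TCP) lies between the finger pads; the fingertips stand 17 mm ahead of it and the grasp point (between the pads) lies 2 mm behind it; z points along the fingers, y is the line along which they close (so a half turn about z gives the same grasp; the last joint's range is limited). The gripper opens to 88 mm and grips with 3 to 60 N. Pads are 18 mm wide; open, the fingers measure 123 mm over their backs; the gripper's body (75 mm by 187 mm) begins 45 mm behind the grasp point.
Start: joints at [-1.077, 0.689, -0.195, 1.565, 0.157, 0.902, -0.215], TCP at [0.277, 0.56, 0.23] pointing down, gripper open.
Joint ranges: [-3.01, 3.01], [-0.46, 2.08], [-1.47, 1.51], [0.13, 2.56], [-1, 4.14], [0.04, 2.09], [-2.66, 2.66]. Speed limits (rad/s): [2.57, 2.57, 3.14, 3.14, 3.14, 3.14, 3.14].

## Interface

Orientations are given as a rotation vector (axis times angle).
In Python, from rig import manip, viewer, job gives the robot as it stands.
- The arm moves only by the tool arm_command, never from a script. Its argument "targets" is a list of rows, each an object with "slide": the shift along the tool's x, y, z in m, a list of three; "rot": the turn, a rotation vector about the tool's x, y, z in rad, a list of three; "jaw": the finger opening in m, from 0 to 0.0881. In form: [{"slide": [tx, ty, tz], "rot": [rx, ry, rz], "jaw": jaw}, ...]. A call has 1 to 5 rows; each row shifts and turns the commanded pose from where the row before left it, along the tool's axes as they then stand; what a row does not reach is not made up. A row lasts 1/12 s, in which the tool goes at most 41.7 mm and 7.16 degrees, less where a joint would pass 70% of its speed; a pose out of reach is approached as far as the arm can. A call is refused whole if a number of a shift passes 0.0417 or a number of a turn 0.125, either way. A call with a gripper value outside its range is refused whole. The fingers move at their own pace and stop on an object; the grip force is fixed at half the most. Time passes only in rows, so rows that do not move let the fingers close. It gives the time, the measured TCP pose, the force, the opening and the grip force at its end, in the units of the state.
- manip.read_state(): the state, without advancing time (a new reading comes with each control period).
- viewer.read_camera(name): name is "side" or "top" or "wrist"; returns (picture, depth): 400x640x3 uint8, blue, green, red; 400x640 float32, m along the optical axis (not along the pixel's ray), 0 where there is no reading.
- viewer.get_calibration(name): a dict with "camera_matrix" (3x3 intrinsics, pixels), "k1" (the pictures are not rectified: a ray, as slopes to the right and down, at radius r is drawn at 1 + k1 r^2 times it, then the intrinsics apply), "world_from_camera" (4x4, takes a point from camera to world coordinates). Camera axes: x right, y down, z forward; pixel columns grow to the right and rows downward; lengths in m; the calibration is good to about 2 mm. A picture is of the moment at which its call begins: read the wrist's pose just before it. get_calibration takes no time and is no camera call; for the wrist camera it gives the pose at the moment of the call.
- job.sign_off(): hands the job in; it is judged then, once.
The state is a dict: "t": time; "q": joint angles; "qvel": joint speeds; "joint_torque": joint torques, N m; "tool_pos": TCP position; "ee_rot": TCP orientation; "ft_force": force on the tool from outside, world axes, zero at the start; "moment": the same for the moment, N m; "gripper_width": finger opening in m; "grasp_force": force on a finger pad.
Only numpy, scipy, OpenCV 4.12 (cv2) and the standard library are available. Lean on these libraries where they do the work, as an engineer would, in place of code of your own. Each camera call takes 0.05 s, during which the arm holds its last target. There are 200 camera calls.

## Task

The washed small things lie mixed on the blue drying mat: lay both teaspoons flat and lengthways in the bamboo tray that already holds a teaspoon and the cake fork likewise in the tray that already holds a cake fork, and stand both piping nozzles, wide end down, in the free recesses of the wooden nozzle block. Leave the blue-flowered cup standing where it is.

Things in the scene. Friction and masses are not known exactly. Their poses are not given: they have to be found in the camera images.
- teaspoon_1: steel teaspoon flat on the blue drying mat (mat top z = 0.004; its rim 0.0055), 130 x 26 x 11 mm; origin mid length and width, on its underside; x along it, z up. Pinch across y at the origin (solid, about 20 mm wide there), fingertips just over the mat. Starts roughly pointing across the bar, either way round, other things about 80 mm either side. The two teaspoons are alike
- teaspoon_2: steel teaspoon flat on the blue drying mat (mat top z = 0.004; its rim 0.0055), 130 x 26 x 11 mm; origin mid length and width, on its underside; x along it, z up. Pinch across y at the origin (solid, about 20 mm wide there), fingertips just over the mat. Starts roughly pointing across the bar, either way round, other things about 80 mm either side. The two teaspoons are alike
- cake_fork: steel cake fork flat on the blue drying mat (mat top z = 0.004; its rim 0.0055), 144 x 20 x 11 mm; origin mid length and width, on its underside; x along it, z up. Pinch across y at the origin (solid, about 15 mm wide there), fingertips just over the mat. Starts roughly pointing across the bar, either way round
- nozzle_1: steel piping nozzle, a cone standing on its wide end on the blue drying mat (mat top z = 0.004), 34 mm high, 23 mm across the base; origin at the centre of the base, z up its axis. Grip from above close to the base, any yaw (its side leans in about 12 degrees). The two nozzles are interchangeable
- nozzle_2: steel piping nozzle, a cone standing on its wide end on the blue drying mat (mat top z = 0.004), 29 mm high, 21 mm across the base; origin at the centre of the base, z up its axis. Grip from above close to the base, any yaw (its side leans in about 12 degrees). The two nozzles are interchangeable
- spoon_tray: light bamboo tray, grey floor, fixed, 186 x 106 x 28 mm outside, 176 x 96 inside, floor top 5 mm over its origin (under its centre), x along it, y across; thumb notch in each end. One teaspoon already lies in it lengthways, 33 mm off-centre to +y; the centre and -y side are free. The washed teaspoons belong here, beside or upon it
- fork_tray: light bamboo tray, grey floor, fixed, 186 x 106 x 28 mm outside, 176 x 96 inside, floor top 5 mm over its origin (under its centre), x along it, y across; thumb notch in each end. One cake fork already lies in it lengthways, 33 mm off-centre to +y; the centre and -y side are free. The washed cake fork belongs here, beside it
- nozzle_block: light wooden block, fixed, 160 x 64 x 22 mm, three round recesses 38 mm wide, 12 mm deep in a row along its x axis at x = -0.05, 0 and +0.05 m (y = 0); origin under its centre, recess floor 10 mm over it. A nozzle already stands in the recess at x = +0.05; the other two are free, one for each washed nozzle
- flower_cup: small cream-coloured cup with blue flowers and a handle, 59 mm across, 49 mm high, standing on the bar to the left of the trays and block; loose, to be left alone; origin on its underside, near its middle

How it is judged:
By the outcome, as a careful person would: the job done as asked, in the order asked, and still so for the second after the job is handed in, with the robot touching nothing.
It also fails if it takes over 112 s, if anything falls off the work surface, if the arm or the gripper's body presses on something with over 40 N, if the wrist force passes 120 N, or if a joint passes its speed limit or range.

## Working session

There is one attempt and no reset: what is moved stays moved. The work goes in short steps, Python scripts to look and compute and a tool call to move; the robot and the scene stay as the last step left them, time stands still between calls to the robot, and variables do not carry over. Pictures are saved under pics/ and viewed, at most 14 in all, crops included, and the job is handed in when it is done.

Besides the shell and the picture viewer there is one more tool, called after ">>>" as name([rows], argument=value, ...), one row to a line, values as JSON. arm_command: Moves the arm, as the interface text tells. Its arguments: {"type":"object","properties":{"targets":{"type":"array","items":{"type":"object","properties":{"slide":{"type":"array","items":{"type":"number"}},"rot":{"type":"array","items":{"type":"number"}},"jaw":{"type":"number"}}}}},"required":["targets"]}

```bash
ls; mkdir -p pics
python3 - <<'E'
from rig import manip, viewer, job
import cv2,numpy as np
np.set_printoptions(precision=4,suppress=True)
print(manip.read_state())
for n in("top","side"):
    c=viewer.get_calibration(n);print(n,c)
    p,d=viewer.read_camera(n);cv2.imwrite(f"pics/{n}0.png",p);np.save(f"{n}0.npy",d)
E
```

```text
pics
{'t': 0.0, 'q': array([-1.0772,  0.69  , -0.1945,  1.5664,  0.1573,  0.9025, -0.2151]), 'qvel': array([-0.001 ,  0.0004,  0.0006,  0.0002, -0.0003, -0.0005,  0.0024]), 'joint_torque': array([ -0.0003, -52.7557,  -1.2669, -15.3428,  -0.0526,   0.0066,
         0.0002]), 'tool_pos': array([0.2771, 0.5595, 0.2289]), 'ee_rot': array([-0.7156, -3.0587,  0.0029]), 'ft_force': array([-0.3398, -1.0456,  0.6669]), 'moment': array([ 0.0231,  0.064 , -0.007 ]), 'grasp_force': 0.0, 'gripper_width': 0.0882848004403467}
top {'camera_matrix': array([[491.5404,   0.    , 315.6257],
       [  0.    , 491.5404, 202.3251],
       [  0.    ,   0.    ,   1.    ]]), 'k1': -0.006600214354575707, 'world_from_camera': array([[-0.0078, -0.9902,  0.1394,  0.4421],
       [-0.9997,  0.0042, -0.026 ,  0.0313],
       [ 0.0252, -0.1396, -0.9899,  1.1148],
       [ 0.    ,  0.    ,  0.    ,  1.    ]])}
side {'camera_matrix': array([[495.7895,   0.    , 318.9177],
       [  0.    , 495.7895, 198.7946],
       [  0.    ,   0.    ,   1.    ]]), 'k1': -0.1486857761783361, 'world_from_camera': array([[ 0.998 ,  0.0432, -0.0452,  0.6431],
       [ 0.0623, -0.6185,  0.7833, -0.7884],
       [ 0.0059, -0.7846, -0.6199,  0.7053],
       [ 0.    ,  0.    ,  0.    ,  1.    ]])}
```

View pics/top0.png

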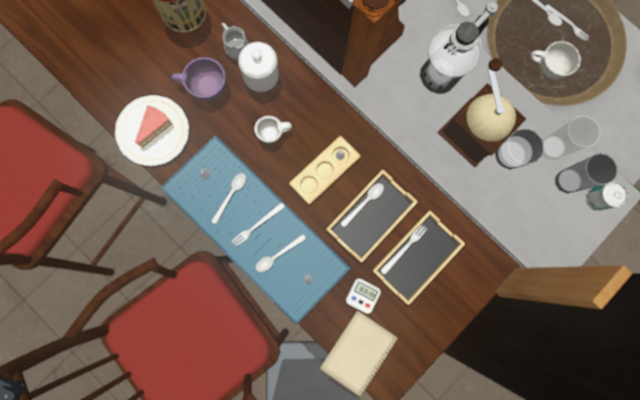

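View pics/side0.png

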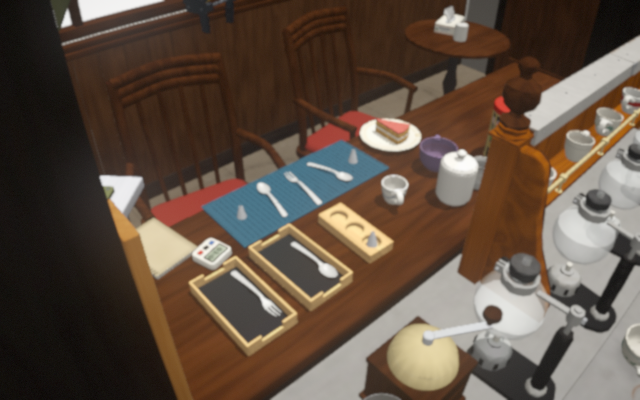

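The top view shows the spoons at about (229,197) and (280,254), the fork at (258,225), and the nozzles at (205,173) and (308,279). The block is at (325,168), the spoon tray at (372,215) and the fork tray at (418,257). The side view agrees.

```bash
cat > h.py <<'E'
import cv2,numpy as np
from scipy.spatial.transform import Rotation as R
from rig import manip, viewer, job
np.set_printoptions(precision=4,suppress=True)
def rays(c,uv):
    K=c["camera_matrix"];uv=np.asarray(uv,float).reshape(-1,2)
    d=(uv-[K[0,2],K[1,2]])/[K[0,0],K[1,1]];s=d.copy()
    for _ in range(8): s=d/(1+c["k1"]*(s**2).sum(1,keepdims=True))
    T=c["world_from_camera"];return T[:3,3],np.c_[s,np.ones(len(s))]@T[:3,:3].T
def onplane(c,uv,z):
    o,r=rays(c,uv);return o+r*((z-o[2])/r[:,2])[:,None]
def tri(c1,a,c2,b):
    (o1,r1),(o2,r2)=rays(c1,a),rays(c2,b);r1,r2=r1[0],r2[0]
    s=np.linalg.lstsq(np.c_[r1,-r2],o2-o1,rcond=None)[0]
    p,q=o1+s[0]*r1,o2+s[1]*r2;return (p+q)/2,np.linalg.norm(p-q)
def matblobs(p,amin):
    hsv=cv2.cvtColor(p,cv2.COLOR_BGR2HSV)
    blue=cv2.inRange(hsv,(90,70,40),(115,255,255))
    cs=cv2.findContours(cv2.morphologyEx(blue,cv2.MORPH_CLOSE,np.ones((3,3))),cv2.RETR_EXTERNAL,2)[0]
    hull=cv2.convexHull(max(cs,key=cv2.contourArea))
    m=np.zeros_like(blue);cv2.fillConvexPoly(m,hull,255);m=cv2.erode(m,np.ones((7,7)))
    obj=cv2.inRange(hsv,(0,0,120),(180,75,255))&m
    return [k for k in cv2.findContours(obj,cv2.RETR_EXTERNAL,cv2.CHAIN_APPROX_NONE)[0] if cv2.contourArea(k)>=amin],hull
def desc(c,k,z):
    w=onplane(c,k.reshape(-1,2),z)[:,:2].astype(np.float32)
    (x,y),(a,b),t=cv2.minAreaRect(w)
    if a<b:a,b,t=b,a,t+90
    return np.array([x,y]),a,b,(t+90)%180-90
E
python3 - <<'E'
from h import *
for n in("top","side"):
    p=cv2.imread(f"pics/{n}0.png");c=viewer.get_calibration(n);d=np.load(f"{n}0.npy")
    ks,hull=matblobs(p,8)
    print(n,"hull",onplane(c,cv2.approxPolyDP(hull,5,True),.004)[:,:2].round(3).tolist())
    for k in ks:
        u=k.reshape(-1,2).mean(0);print(u,cv2.contourArea(k),desc(c,k,.010))
    v,u=np.mgrid[0:400,0:640]
    hsv=cv2.cvtColor(p,cv2.COLOR_BGR2HSV)
    bam=cv2.inRange(hsv,(14,60,150),(30,200,255))
    for k in cv2.findContours(cv2.morphologyEx(bam,cv2.MORPH_CLOSE,np.ones((3,3))),cv2.RETR_EXTERNAL,cv2.CHAIN_APPROX_NONE)[0]:
        if cv2.contourArea(k)>800: print(" bam",k.reshape(-1,2).mean(0),cv2.contourArea(k),desc(c,k,.022),desc(c,k,.028))
    T=c["world_from_camera"];pts=np.c_[u.ravel(),v.ravel()]
    o,r=rays(c,pts);W=o+r*d.ravel()[:,None];W=W.reshape(400,640,3);np.save(f"{n}W.npy",W)
    for q in ([(372,215),(418,257),(325,168),(229,197),(258,225),(280,254),(205,173),(308,279),(325,200)] if n=="top" else []): print(q,W[q[1],q[0]])
    cv2.imwrite(f"pics/{n}crop.png",cv2.resize(p[130:310,160:480] if n=="top" else p[140:340,180:420],None,fx=2.5,fy=2.5,interpolation=2))
E
```

```text
top hull [[0.752, 0.234], [0.449, -0.072], [0.33, 0.047], [0.635, 0.352]]
[307.9394 278.6061] 98.5 (array([0.4269, 0.0194]), 0.024458011612296104, 0.024160301312804222, 89.5516586303711)
[212.     206.7143] 8.5 (array([0.5883, 0.2373]), 0.020213767886161804, 0.007519084960222244, -50.65299987792969)
[263.6997 229.9908] 6797.5 (array([0.5415, 0.1394]), 0.4124681055545807, 0.15173867344856262, 45.29704284667969)
 bam [418.9388 256.9439] 4108.0 (array([ 0.473, -0.226]), 0.19063566625118256, 0.11015617102384567, -44.654449462890625) (array([ 0.4728, -0.2246]), 0.18958896398544312, 0.1095513328909874, -44.6544303894043)
 bam [371.2205 215.3231] 3982.5 (array([ 0.5669, -0.1228]), 0.19089289009571075, 0.10989193618297577, -43.853885650634766) (array([ 0.5663, -0.1219]), 0.1898447722196579, 0.1092885211110115, -43.853878021240234)
 bam [324.2483 169.3172] 2073.5 (array([ 0.672 , -0.0181]), 0.1634870022535324, 0.0686960443854332, -46.73743438720703) (array([ 0.6708, -0.0178]), 0.16258928179740906, 0.06831889599561691, -46.73741912841797)
 bam [492.7212 114.9576] 1422.5 (array([ 0.7964, -0.407
[... 1467 characters left out ...]
-0.2273]), 0.2028825879096985, 0.11074317991733551, -44.68762969970703)
 bam [300.8982 263.1416] 4273.0 (array([ 0.5697, -0.12  ]), 0.20385511219501495, 0.11506680399179459, -44.65437316894531) (array([ 0.5703, -0.1259]), 0.202065110206604, 0.11405648291110992, -44.654388427734375)
 bam [355.9487 229.4872] 1864.0 (array([ 0.6753, -0.0192]), 0.17720825970172882, 0.07222279906272888, -47.252220153808594) (array([ 0.6751, -0.0259]), 0.17565225064754486, 0.07158862799406052, -47.25218200683594)
 bam [595.9294 147.5428] 915.5 (array([1.3652, 0.3767]), 0.6830722093582153, 0.08044075965881348, 50.009944915771484) (array([1.3589, 0.3664]), 0.6770743131637573, 0.07973451912403107, 50.009944915771484)
```

View pics/topcrop.png

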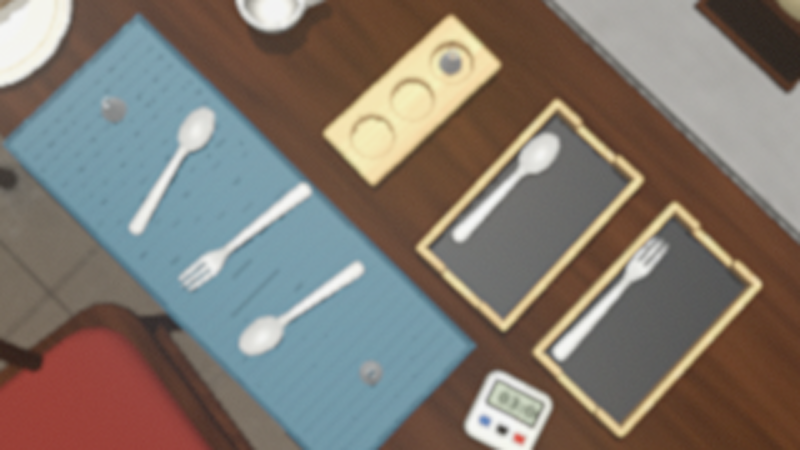

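The crop shows the spoon bowls at opposite ends: spoon 1's bowl is up-right and spoon 2's is lower-left. The existing cutlery lies on the left-hand (+y) side of each tray, and the free recesses are the lower-left two. Next I'll refine the mat objects in the top view and triangulate them.

```bash
sed -i 's/,(180,75,255))&m/,(180,smax,255))\&m/; s/def matblobs(p,amin)/def matblobs(p,amin,smax=75)/; s/(0,0,120)/(0,0,vmin)/; s/smax=75)/smax=75,vmin=120)/' h.py
python3 - <<'E'
from h import *
p=cv2.imread("pics/top0.png");hsv=cv2.cvtColor(p,cv2.COLOR_BGR2HSV)
for q in [(230,196),(262,222),(290,246),(205,173),(308,279),(250,200),(200,190)]: print(q,hsv[q[1],q[0]])
c=viewer.get_calibration("top");cs=viewer.get_calibration("side")
ps=cv2.imread("pics/side0.png");ks,_=matblobs(ps,60);
S=sorted(ks,key=lambda k:k[...,0].mean())
for sm in (50,60,66):
    print(sm);kt=matblobs(p,12,sm)[0]
    T=sorted(kt,key=lambda k:-k[...,0].mean())
    for k in T: print(k.reshape(-1,2).mean(0),cv2.contourArea(k),*desc(c,k,.010))
    if len(T)==5:
        for a,b in zip(T,S):
            f=lambda k:cv2.minAreaRect(k)[0]
            print("tri",*tri(c,f(a),cs,f(b)))
E
```

```text
(230, 196) [ 60   1 207]
(262, 222) [ 30   2 207]
(290, 246) [ 45   2 244]
(205, 173) [ 90   4 139]
(308, 279) [ 99  33 146]
(250, 200) [ 99  73 174]
(200, 190) [ 99  75 167]
50
[307.9615 278.5   ] 61.0 [0.4269 0.0205] 0.019773807376623154 0.017782846465706825 -0.388397216796875
[279.531  253.1327] 412.5 [0.4875 0.0833] 0.1333758383989334 0.030581960454583168 -50.8584098815918
[256.5545 224.9273] 380.0 [0.5477 0.1343] 0.13738194108009338 0.022930292412638664 -51.097412109375
[228.3684 197.1053] 390.0 [0.6095 0.2013] 0.1340123414993286 0.030609700828790665 -32.56229782104492
[204.8621 173.0345] 77.5 [0.6651 0.2538] 0.022975608706474304 0.020872382447123528 89.84574127197266
tri [0.4265 0.0204 0.0179] 0.0011426393203472676
tri [0.4883 0.0839 0.0091] 0.0018798116607350306
tri [0.5486 0.135  0.0081] 0.001963842416530501
tri [0.6102 0.2021 0.0077] 0.00138077648315193
tri [0.6655 0.2523 0.0191] 0.0044639613623740065
60
[308.  278.5] 68.0 [0.4269 0.0205] 0.02037864737212658 0.020281383767724037 44.88920211791992
[279.3421 253.1579] 431.0 [0.4876 0.0835] 0.13370946049690247 0.030895933508872
[... 620 characters left out ...]
47174263 0.022662121802568436 -64.17927169799805
[279.5826 252.9739] 459.5 [0.4878 0.0835] 0.1341760903596878 0.032027967274188995 -51.484535217285156
[256.1339 225.0982] 430.0 [0.5481 0.1358] 0.13889889419078827 0.024287942796945572 -49.9228630065918
[228.5254 196.8644] 441.0 [0.6089 0.2   ] 0.13593335449695587 0.032295722514390945 -30.026161193847656
[205.1176 173.0588] 101.0 [0.6652 0.2526] 0.025797128677368164 0.024955840781331062 1.257043480873108
tri [0.4267 0.0206 0.0179] 0.0016206431088966772
tri [0.4884 0.084  0.0091] 0.0016317015877483812
tri [0.5487 0.1365 0.007 ] 0.0013609714668861375
tri [0.6098 0.2005 0.0086] 0.0023316995957699056
tri [0.6654 0.251  0.0199] 0.004604168154957211
```

```bash
cat >> h.py <<'E'
def go(xyz,ydir):
    """print the turn (tool rotvec) making tool y lie along ydir deg (mod 180), z down; then slide in turned axes"""
    s=manip.read_state();Rc=R.from_rotvec(s["ee_rot"]).as_matrix()
    best=None
    for a in (ydir,ydir+180):
        y=np.array([np.cos(np.radians(a)),np.sin(np.radians(a)),0]);z=np.array([0,0,-1.])
        Rt=np.c_[np.cross(y,z),y,z];w=R.from_matrix(Rc.T@Rt).as_rotvec()
        if best is None or np.linalg.norm(w)<np.linalg.norm(best[0]):best=(w,Rt)
    w,Rt=best;t=Rt.T@(np.array(xyz)-s["tool_pos"])
    print("turn",w,"slide",t,"rows>=",np.linalg.norm(t)/.0417,np.abs(w).max()/.125,"| pos",s["tool_pos"],"t",s["t"],"w",s["gripper_width"],"q",s["q"])
def spoonwrist(name):
    c=viewer.get_calibration("wrist");p,d=viewer.read_camera("wrist");cv2.imwrite(f"pics/{name}.png",p);np.save(f"{name}.npy",d)
    np.savez(f"{name}_c.npz",**c);return c,p,d
E
python3 - <<'E'
from h import *
go([.610,.201,.15],58)
E
```

```text
turn [-0.0016  0.0002  0.0988] slide [-0.4723 -0.1277  0.079 ] rows>= 11.88500396006347 0.790350096322326 | pos [0.2771 0.5596 0.229 ] t 0.1 w 0.08824538883455413 q [-1.0772  0.6899 -0.1946  1.5662  0.1573  0.9025 -0.2152]
```

>>> arm_command([
  {"slide": [0, 0, 0], "rot": [0, 0, 0.099], "jaw": 0.088},
  {"slide": [-0.036, -0.01, 0.006], "rot": [0, 0, 0], "jaw": 0.088},
  {"slide": [-0.036, -0.01, 0.006], "rot": [0, 0, 0], "jaw": 0.088},
  {"slide": [-0.036, -0.01, 0.006], "rot": [0, 0, 0], "jaw": 0.088},
  {"slide": [-0.036, -0.01, 0.006], "rot": [0, 0, 0], "jaw": 0.088},
])

```text
t: 0.52
tool_pos: [0.3788, 0.4484, 0.2051]
ee_rot: [-0.865, -3.02, 0.001]
ft_force: [0.4, -0.2, 0.5]
gripper_width: 0.0879
grasp_force: 0.0
```

>>> arm_command([
  {"slide": [-0.036, -0.01, 0.006], "rot": [0, 0, 0], "jaw": 0.088},
  {"slide": [-0.036, -0.01, 0.006], "rot": [0, 0, 0], "jaw": 0.088},
  {"slide": [-0.036, -0.01, 0.006], "rot": [0, 0, 0], "jaw": 0.088},
  {"slide": [-0.036, -0.01, 0.006], "rot": [0, 0, 0], "jaw": 0.088},
  {"slide": [-0.036, -0.01, 0.006], "rot": [0, 0, 0], "jaw": 0.088},
])

```text
t: 0.93
tool_pos: [0.5051, 0.3104, 0.1751]
ee_rot: [-0.866, -3.019, 0.001]
ft_force: [-0.2, -0.0, -0.5]
gripper_width: 0.088
grasp_force: 0.0
```

>>> arm_command([
  {"slide": [-0.036, -0.01, 0.006], "rot": [0, 0, 0], "jaw": 0.088},
  {"slide": [-0.036, -0.01, 0.006], "rot": [0, 0, 0], "jaw": 0.088},
  {"slide": [-0.036, -0.01, 0.006], "rot": [0, 0, 0], "jaw": 0.06},
  {"slide": [-0.004, 0, 0], "rot": [0, 0, 0], "jaw": 0.05},
  {"slide": [0, 0, 0], "rot": [0, 0, 0], "jaw": 0.05},
])

```text
t: 1.35
tool_pos: [0.5852, 0.2232, 0.1567]
ee_rot: [0.876, 3.017, -0.004]
ft_force: [-1.0, 0.6, 0.0]
gripper_width: 0.0704
grasp_force: 0.0
```

Run:
```python
from h import *
go([.610,.201,.15],58)
c,p,d=spoonwrist("w1")
print(c["world_from_camera"])
for sm in (50,70):
  for k in matblobs(p,100,sm)[0]: print(cv2.minAreaRect(k),*desc(c,k,.009))
```

```text
turn [-0.0022  0.0011 -0.0067] slide [-0.0328 -0.0057  0.0067] rows>= 0.8138630070594586 0.0535406278838416 | pos [0.5852 0.2232 0.1567] t 1.35 w 0.07042779706800549 q [-0.3218  0.7818 -0.2131  1.6276  0.2217  0.7572  0.3689]
[[ 0.534   0.8035  0.2631  0.5172]
 [ 0.8455 -0.5065 -0.1692  0.2661]
 [-0.0027  0.3128 -0.9498  0.3106]
 [ 0.      0.      0.      1.    ]]
((392.0, 228.5), (27.0, 22.0), 90.0) [0.6688 0.2536] 0.030658716335892677 0.021063964813947678 -24.464515686035156
((316.0, 204.5), (129.0, 26.0), 90.0) [0.6107 0.2017] 0.13200116157531738 0.026163212954998016 -31.734851837158203
((42.0, 148.5), (21.0, 38.0), 90.0) [0.4241 0.0171] 0.039533596485853195 0.019753053784370422 57.35544967651367
((224.94900512695312, 189.17828369140625), (20.309730529785156, 138.13345336914062), 12.952765464782715) [0.5514 0.1359] 0.14085641503334045 0.01831766404211521 -50.01697540283203
((140.05404663085938, 163.1756591796875), (30.08501625061035, 127.24481201171875), 9.462321281433105) [0.4855 0.0825] 0.12751618027687073 0.026516389101743698 -55.46816635131836
((391.65863037109375, 228.69656372070312), (27.7755184173584, 23.312644958496094), 86.633544921875) [0.6687 0.2536] 0.03076222911477089 0.02279653772711754 -24.6014404296875
((316.5, 205.0), (130.0, 27.0), 90.0) [0.6121 0.2028] 0.1330414116382599 0.02710743062198162 -33.17479705810547
((42.90000915527344, 153.3000030517578), (22.807889938354492, 38.013153076171875), 63.43495178222656) [0.4281 0.0153] 0.04070368409156799 0.019795648753643036 80.16007232666016
((224.75901794433594, 189.149169921875), (20.327241897583008, 138.16796875), 13.240520477294922) [0.5512 0.1358] 0.1408829391002655 0.018326856195926666 -50.296634674072266
((139.97296142578125, 163.1621551513672), (30.249412536621094, 127.24481201171875), 9.462322235107422) [0.4854 0.0824] 0.12751595675945282 0.026727579534053802 -55.4725227355957
```

View pics/w1.png

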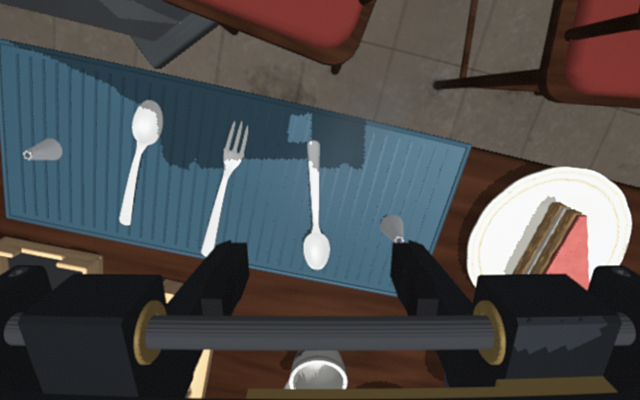

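The wrist view shows spoon 1 at (316,204), the fork at (225,189), spoon 2 at (140,163), and the nozzles at (392,228) and (42,150), which agrees with the other views. The fingers taper at their tips.

Run:
```python
from h import *
go([.611,.202,.0235],58)
```

```text
turn [-0.0006 -0.0009 -0.0025] slide [-0.0363 -0.0061  0.1336] rows>= 3.3233573477242944 0.020050998078523535 | pos [0.5834 0.2264 0.1571] t 1.4 w 0.06641903032938855 q [-0.3246  0.7809 -0.2161  1.6288  0.221   0.7569  0.3685]
```

>>> arm_command([
  {"slide": [-0.018, -0.003, 0.02], "rot": [0, 0, 0], "jaw": 0.05},
  {"slide": [-0.018, -0.003, 0.03], "rot": [0, 0, 0], "jaw": 0.05},
  {"slide": [0, 0, 0.03], "rot": [0, 0, 0], "jaw": 0.05},
  {"slide": [0, 0, 0], "rot": [0, 0, 0], "jaw": 0.05},
  {"slide": [0, 0, 0], "rot": [0, 0, 0], "jaw": 0.05},
])

```text
t: 1.82
tool_pos: [0.6081, 0.2053, 0.0768]
ee_rot: [-0.86, -3.017, 0.001]
ft_force: [-0.1, 1.1, -0.4]
gripper_width: 0.0498
grasp_force: 0.0
```

Run:
```python
from h import *
go([.611,.202,.0235],58)
```

```text
turn [-0.0019 -0.0039  0.0029] slide [-0.0042 -0.0013  0.0533] rows>= 1.2830841701834732 0.03154072246147853 | pos [0.6081 0.2053 0.0768] t 1.8167 w 0.049768974073783834 q [-0.2906  0.9102 -0.1968  1.6174  0.2567  0.6432  0.3953]
```

>>> arm_command([
  {"slide": [-0.004, -0.001, 0.027], "rot": [0, 0, 0], "jaw": 0.05},
  {"slide": [0, 0, 0.02], "rot": [0, 0, 0], "jaw": 0.05},
  {"slide": [0, 0, 0.006], "rot": [0, 0, 0], "jaw": 0.05},
  {"slide": [0, 0, 0], "rot": [0, 0, 0], "jaw": 0.05},
  {"slide": [0, 0, 0], "rot": [0, 0, 0], "jaw": 0.05},
])

```text
t: 2.23
tool_pos: [0.614, 0.2019, 0.0265]
ee_rot: [0.864, 3.019, 0.003]
ft_force: [-0.2, -0.4, -0.1]
gripper_width: 0.0496
grasp_force: 0.0
```

>>> arm_command([
  {"slide": [0, 0, 0], "rot": [0, 0, 0], "jaw": 0.0},
  {"slide": [0, 0, 0], "rot": [0, 0, 0], "jaw": 0.0},
  {"slide": [0, 0, 0], "rot": [0, 0, 0], "jaw": 0.0},
  {"slide": [0, 0, 0], "rot": [0, 0, 0], "jaw": 0.0},
  {"slide": [0, 0, 0], "rot": [0, 0, 0], "jaw": 0.0},
])

```text
t: 2.65
tool_pos: [0.6138, 0.2002, 0.0252]
ee_rot: [0.866, 3.019, 0.001]
ft_force: [0.1, -0.0, 0.5]
gripper_width: 0.0188
grasp_force: 0.0
```

>>> arm_command([
  {"slide": [0, 0, 0], "rot": [0, 0, 0], "jaw": 0.0},
  {"slide": [0, 0, 0], "rot": [0, 0, 0], "jaw": 0.0},
  {"slide": [0, 0, 0], "rot": [0, 0, 0], "jaw": 0.0},
])

```text
t: 2.9
tool_pos: [0.6136, 0.2, 0.0247]
ee_rot: [-0.866, -3.02, 0.0]
ft_force: [-0.0, -0.3, -0.1]
gripper_width: 0.0004
grasp_force: 0.0
```

The fingers closed over the handle, so the tips were too high. I'll reopen and check the spoon.

>>> arm_command([
  {"slide": [0, 0, 0], "rot": [0, 0, 0], "jaw": 0.05},
  {"slide": [0, 0, 0], "rot": [0, 0, 0], "jaw": 0.05},
  {"slide": [0, 0, 0], "rot": [0, 0, 0], "jaw": 0.05},
  {"slide": [0, 0, 0], "rot": [0, 0, 0], "jaw": 0.05},
  {"slide": [0, 0, 0], "rot": [0, 0, 0], "jaw": 0.05},
])

```text
t: 3.32
tool_pos: [0.6136, 0.2001, 0.0247]
ee_rot: [-0.866, -3.02, -0.0]
ft_force: [0.3, -0.2, 0.1]
gripper_width: 0.0319
grasp_force: 0.0
```

Run:
```python
from h import *
go([.611,.202,.022],58)
c,p,d=spoonwrist("w2")
```

```text
turn [ 0.     -0.     -0.0002] slide [0.0032 0.0002 0.0027] rows>= 0.10112903664351607 0.001586494919769904 | pos [0.6136 0.2001 0.0247] t 3.3167 w 0.03192808150697574 q [-0.2935  0.9889 -0.1741  1.6212  0.2777  0.5559  0.3847]
```

View pics/w2.png

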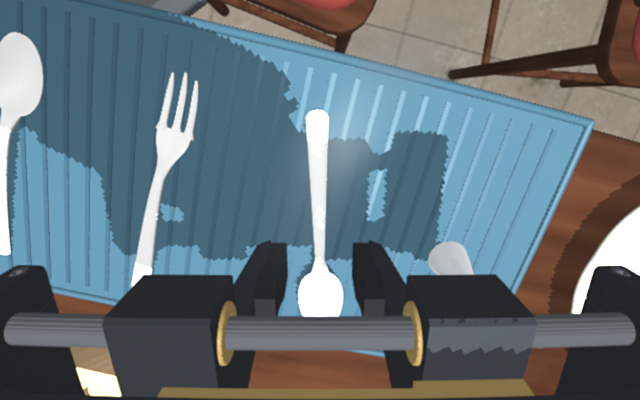

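The spoon hasn't moved and is still centred at about x=318, between fingers at columns 275 and 365. I'll check where the TCP and the spoon's centre fall along its length.

Run:
```python
from h import *
z=np.load("w2_c.npz");c={k:z[k] for k in z};c["k1"]=float(c["k1"]);d=np.load("w2.npy")
Wi=np.linalg.inv(c["world_from_camera"])
def proj(P):
    q=Wi[:3,:3]@np.array(P)+Wi[:3,3];s=q[:2]/q[2];s=s*(1+c["k1"]*s@s);K=c["camera_matrix"];return s*K[0,0]+[K[0,2],K[1,2]]
print("tcp",proj([.6136,.2001,.0247]),"tip",proj([.6136,.2001,.0077]),"mat",proj([.611,.202,.004]))
print(onplane(c,[[317,110],[322,320],[318,215],[318,260]],.006))
o,r=rays(c,[[x,y] for y in (130,160,190,210,230,250) for x in(318,)]+[[x,230] for x in (300,345)]+[[262,255],[375,255]])
px=[(318,y) for y in(130,160,190,210,230,250)]+[(300,230),(345,230),(262,255),(375,255)]
print(np.c_[px,o+r*np.array([d[v,u] for u,v in px])[:,None]])
```

```text
tcp [320.0825 249.9346] tip [320.0292 235.738 ] mat [320.4439 227.79  ]
[[0.5547 0.2349 0.006 ]
 [0.6638 0.1703 0.006 ]
 [0.603  0.2054 0.006 ]
 [0.6268 0.1905 0.006 ]]
[[318.     130.       0.5634   0.2301   0.0062]
 [318.     160.       0.576    0.2222   0.0096]
 [318.     190.       0.5894   0.2139   0.0111]
 [318.     210.       0.5982   0.2084   0.0132]
 [318.     230.       0.6081   0.2022   0.0127]
 [318.     250.       0.6177   0.1962   0.0141]
 [300.     230.       0.6061   0.1913   0.0037]
 [345.     230.       0.6203   0.2128   0.0021]
 [262.     255.       0.5921   0.1835   0.0477]
 [375.     255.       0.6183   0.2255   0.0476]]
```

>>> arm_command([
  {"slide": [0.003, 0, 0], "rot": [0, 0, 0], "jaw": 0.05},
  {"slide": [0, 0, 0.003], "rot": [0, 0, 0], "jaw": 0.05},
  {"slide": [0, 0, 0], "rot": [0, 0, 0], "jaw": 0.04},
  {"slide": [0, 0, 0], "rot": [0, 0, 0], "jaw": 0.04},
])

```text
t: 3.7
tool_pos: [0.6108, 0.2017, 0.0215]
ee_rot: [-0.866, -3.02, 0.0]
ft_force: [-0.4, 0.1, -0.3]
gripper_width: 0.0402
grasp_force: 0.0
```

>>> arm_command([
  {"slide": [0, 0, 0], "rot": [0, 0, 0], "jaw": 0.0},
  {"slide": [0, 0, 0], "rot": [0, 0, 0], "jaw": 0.0},
  {"slide": [0, 0, 0], "rot": [0, 0, 0], "jaw": 0.0},
  {"slide": [0, 0, 0], "rot": [0, 0, 0], "jaw": 0.0},
  {"slide": [0, 0, 0], "rot": [0, 0, 0], "jaw": 0.0},
])

```text
t: 4.12
tool_pos: [0.6111, 0.2017, 0.0218]
ee_rot: [0.866, 3.02, 0.0]
ft_force: [0.2, 0.3, -0.0]
gripper_width: 0.0087
grasp_force: 0.0
```

>>> arm_command([
  {"slide": [0, 0, 0], "rot": [0, 0, 0], "jaw": 0.0},
  {"slide": [0, 0, 0], "rot": [0, 0, 0], "jaw": 0.0},
])

```text
t: 4.28
tool_pos: [0.6111, 0.2017, 0.0217]
ee_rot: [0.866, 3.02, 0.0]
ft_force: [-0.3, 0.1, 0.4]
gripper_width: 0.0005
grasp_force: 0.0
```

Run:
```python
from h import *
c,p,d=spoonwrist("w3"); print(manip.read_state())
cv2.imwrite("pics/w3c.png",cv2.resize(p[90:390,200:450],None,fx=2,fy=2))
o,r=rays(c,[(320,245),(335,300),(305,300),(318,200)])
print(o+r*np.array([d[v,u] for u,v in[(320,245),(335,300),(305,300),(318,200)]])[:,None])
p,d=viewer.read_camera("side");cv2.imwrite("pics/s3.png",cv2.resize(p[90:230,230:430],None,fx=4,fy=4,interpolation=2))
```

```text
{'t': 4.3333, 'q': array([-0.2984,  0.9916, -0.1715,  1.6278,  0.2784,  0.5461,  0.3795]), 'qvel': array([-0.0003, -0.    ,  0.0016, -0.0009,  0.0009,  0.0005,  0.001 ]), 'joint_torque': array([  0.0023, -59.0572,  -1.2548,  -9.8528,  -0.028 ,   0.0433,
         0.    ]), 'tool_pos': array([0.6111, 0.2017, 0.0217]), 'ee_rot': array([0.8664, 3.0197, 0.0001]), 'ft_force': array([-0.6554,  0.7313,  0.1857]), 'moment': array([ 0.0171, -0.016 , -0.    ]), 'grasp_force': 0.0, 'gripper_width': 0.0005893784600915626}
[[0.6043 0.2059 0.0321]
 [0.608  0.2098 0.0736]
 [0.6017 0.2011 0.0745]
 [0.5906 0.2132 0.0113]]
```

View pics/w3c.png

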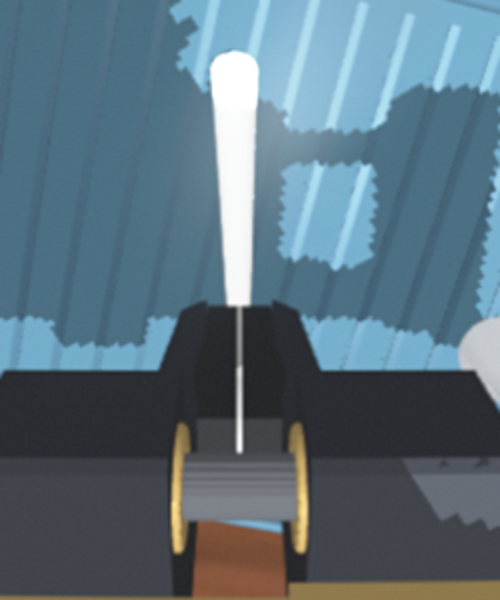

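View pics/s3.png

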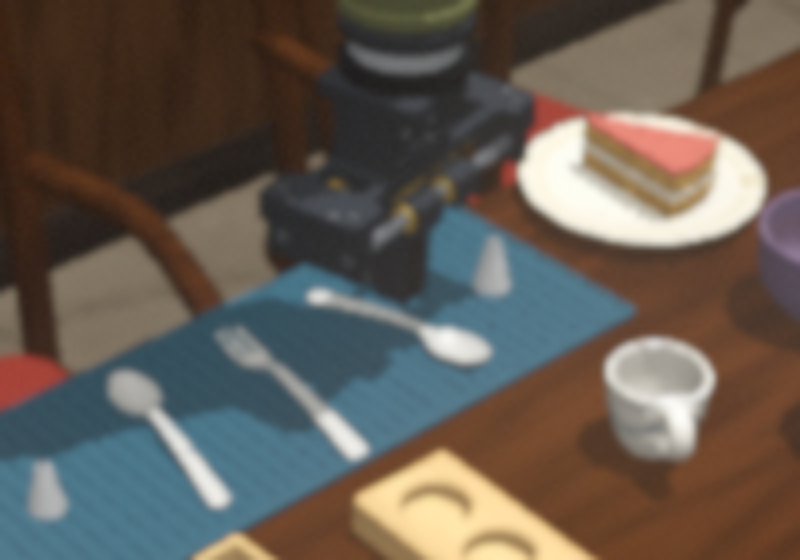

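The side crop shows the closed fingertips at about (410,298), i.e. roughly (332,164) in the full image. They sit above the spoon's neck, so the real tip height needs measuring.

Run:
```python
from h import *
cs=viewer.get_calibration("side");o,r=rays(cs,[(332.5,164.8),(332.5,168)])
for z in (0,.005,.01,.015,.02,.025): print(z,onplane(cs,[(332.5,164.8),(326,163)],z)[:,:2].tolist())
p,d=viewer.read_camera("side")
W=o+0
for v in range(150,176,2):
    a,b=rays(cs,[(331,v)]);print(v,p[v,331],a+b[0]*d[v,331])
```

```text
0 [[0.6171030779052976, 0.242865826921407], [0.6003773797459184, 0.24973636174660263]]
0.005 [[0.6172870554727576, 0.23555487914592632], [0.6006799251095304, 0.242376709028294]]
0.01 [[0.6174710330402178, 0.2282439313704454], [0.6009824704731423, 0.23501705630998537]]
0.015 [[0.6176550106076778, 0.22093298359496472], [0.6012850158367543, 0.22765740359167674]]
0.02 [[0.6178389881751379, 0.21362203581948402], [0.6015875612003663, 0.22029775087336811]]
0.025 [[0.618022965742598, 0.2063110880440031], [0.6018901065639783, 0.21293809815505949]]
150 [47 48 50] [0.614  0.1884 0.0789]
152 [46 47 49] [0.6141 0.1892 0.0728]
154 [46 47 49] [0.6141 0.1942 0.0639]
156 [47 47 50] [0.6142 0.1938 0.0586]
158 [48 49 51] [0.6143 0.195  0.0521]
160 [47 49 52] [0.6145 0.1915 0.0487]
162 [46 48 51] [0.6147 0.1902 0.0439]
164 [59 58 55] [0.6147 0.1927 0.0364]
166 [92 82 63] [0.6138 0.2298 0.0051]
168 [120 114 104] [0.6142 0.2201 0.0058]
170 [143 145 143] [0.615  0.1975 0.0156]
172 [107 101  89] [0.6149 0.2025 0.0062]
174 [95 84 63] [0.6152 0.196  0.0048]
```

Both depth views put the real fingertips about 0.032 m up, with the TCP reading 0.0217. The tool offset is about 27 mm off from the text, so I'll open and go down in steps, watching the force.

>>> arm_command([
  {"slide": [0, 0, 0], "rot": [0, 0, 0], "jaw": 0.05},
  {"slide": [0, 0, 0], "rot": [0, 0, 0], "jaw": 0.05},
  {"slide": [0, 0, 0], "rot": [0, 0, 0], "jaw": 0.05},
  {"slide": [0, 0, 0], "rot": [0, 0, 0], "jaw": 0.05},
  {"slide": [0, 0, 0], "rot": [0, 0, 0], "jaw": 0.05},
])

```text
t: 4.85
tool_pos: [0.6111, 0.2016, 0.0217]
ee_rot: [-0.866, -3.02, 0.0]
ft_force: [-0.1, -0.7, -0.2]
gripper_width: 0.0318
grasp_force: 0.0
```

>>> arm_command([
  {"slide": [0, 0, 0], "rot": [0, 0, 0], "jaw": 0.05},
  {"slide": [0, 0, 0.007], "rot": [0, 0, 0], "jaw": 0.05},
  {"slide": [0, 0, 0.005], "rot": [0, 0, 0], "jaw": 0.05},
  {"slide": [0, 0, 0], "rot": [0, 0, 0], "jaw": 0.05},
  {"slide": [0, 0, 0], "rot": [0, 0, 0], "jaw": 0.05},
])

```text
t: 5.27
tool_pos: [0.6105, 0.2015, 0.009]
ee_rot: [-0.866, -3.019, 0.001]
ft_force: [-0.3, -0.2, 0.4]
gripper_width: 0.0504
grasp_force: 0.0
```

```bash
cat >> h.py <<'E'
def tips(show=True):
    """lowest dark finger points near the tool, from side and top depth"""
    s=manip.read_state();cs=viewer.get_calibration("side");p,d=viewer.read_camera("side")
    v,u=np.mgrid[0:400,0:640];o,r=rays(cs,np.c_[u.ravel(),v.ravel()]);W=o+r*d.ravel()[:,None]
    dark=(p.max(2).ravel()<58)&(np.linalg.norm(W[:,:2]-s["tool_pos"][:2],axis=1)<.055)&(W[:,2]>.0)&(W[:,2]<.12)
    f=W[dark];f=f[np.argsort(f[:,2])];print("pos",s["tool_pos"],"F",s["ft_force"],"w",s["gripper_width"],"lowest",len(f));print(f[:8])
E
python3 -c "
from h import *
tips()"
```

```text
pos [0.6105 0.2015 0.009 ] F [-0.3262 -0.2005  0.3982] w 0.05039809333535477 lowest 241
[[0.6334 0.2235 0.0224]
 [0.6236 0.2221 0.0228]
 [0.6285 0.2224 0.0229]
 [0.621  0.2251 0.0236]
 [0.6016 0.1723 0.0238]
 [0.6261 0.2207 0.0239]
 [0.6234 0.2247 0.024 ]
 [0.5995 0.1677 0.0241]]
```

>>> arm_command([
  {"slide": [0, 0, 0.006], "rot": [0, 0, 0], "jaw": 0.05},
  {"slide": [0, 0, 0.004], "rot": [0, 0, 0], "jaw": 0.05},
  {"slide": [0, 0, 0], "rot": [0, 0, 0], "jaw": 0.05},
  {"slide": [0, 0, 0.002], "rot": [0, 0, 0], "jaw": 0.05},
  {"slide": [0, 0, 0], "rot": [0, 0, 0], "jaw": 0.05},
])

```text
t: 5.73
tool_pos: [0.6109, 0.2016, -0.0026]
ee_rot: [-0.866, -3.019, 0.0]
ft_force: [0.3, 0.9, -0.2]
gripper_width: 0.0496
grasp_force: 0.0
```

```bash
python3 -c "
from h import *
tips()"
```

```text
pos [ 0.6109  0.2016 -0.0026] F [ 0.2633  0.9343 -0.152 ] w 0.04958153521344325 lowest 371
[[0.6337 0.2233 0.0106]
 [0.6288 0.2223 0.011 ]
 [0.6213 0.2257 0.0113]
 [0.6264 0.2217 0.0113]
 [0.6017 0.1732 0.0115]
 [0.6336 0.2248 0.0126]
 [0.6313 0.2202 0.0126]
 [0.6238 0.2239 0.0127]]
```

>>> arm_command([
  {"slide": [0, 0, 0.002], "rot": [0, 0, 0], "jaw": 0.05},
  {"slide": [0, 0, 0.001], "rot": [0, 0, 0], "jaw": 0.05},
  {"slide": [0, 0, 0], "rot": [0, 0, 0], "jaw": 0.04},
])

```text
t: 6.03
tool_pos: [0.6115, 0.2017, -0.0045]
ee_rot: [0.866, 3.019, 0.0]
ft_force: [-1.1, -0.2, 4.9]
gripper_width: 0.0453
grasp_force: 2.4
```

>>> arm_command([
  {"slide": [0, 0, 0], "rot": [0, 0, 0], "jaw": 0.0},
  {"slide": [0, 0, 0], "rot": [0, 0, 0], "jaw": 0.0},
  {"slide": [0, 0, 0], "rot": [0, 0, 0], "jaw": 0.0},
  {"slide": [0, 0, 0], "rot": [0, 0, 0], "jaw": 0.0},
  {"slide": [0, 0, 0], "rot": [0, 0, 0], "jaw": 0.0},
])

```text
t: 6.45
tool_pos: [0.6116, 0.2015, -0.0045]
ee_rot: [0.866, 3.019, 0.0]
ft_force: [-0.5, -1.1, 5.4]
gripper_width: 0.0184
grasp_force: 30.6
```

The tips touch the mat at TCP z ≈ -0.0045, so tip height ≈ TCP z + 0.009. The spoon is gripped at 18.4 mm, so lift it.

>>> arm_command([
  {"slide": [0, 0, -0.01], "rot": [0, 0, 0], "jaw": 0.0},
  {"slide": [0, 0, -0.02], "rot": [0, 0, 0], "jaw": 0.0},
  {"slide": [0, 0, -0.035], "rot": [0, 0, 0], "jaw": 0.0},
  {"slide": [0, 0, -0.035], "rot": [0, 0, 0], "jaw": 0.0},
  {"slide": [0, 0, 0], "rot": [0, 0, 0], "jaw": 0.0},
])

```text
t: 6.87
tool_pos: [0.6154, 0.2037, 0.1019]
ee_rot: [0.864, 3.011, 0.012]
ft_force: [1.6, -0.2, -0.6]
gripper_width: 0.0182
grasp_force: 29.9
```

```bash
python3 -c "
from h import *
go([.5565,-.1327,.085],45.5)"
```

```text
turn [0.0108 0.0056 0.2175] slide [-0.1938 -0.2812  0.0169] rows>= 8.198751180452344 1.7400419418659474 | pos [0.6154 0.2037 0.1019] t 6.8667 w 0.01821707239803129 q [-0.2811  0.8759 -0.2042  1.6039  0.2516  0.6753  0.4027]
```

>>> arm_command([
  {"slide": [0, 0, 0], "rot": [0, 0, 0.109], "jaw": 0.0},
  {"slide": [0, 0, 0], "rot": [0, 0, 0.108], "jaw": 0.0},
  {"slide": [-0.015, -0.022, 0], "rot": [0, 0, 0], "jaw": 0.0},
  {"slide": [-0.022, -0.032, 0], "rot": [0, 0, 0], "jaw": 0.0},
  {"slide": [-0.022, -0.032, 0], "rot": [0, 0, 0], "jaw": 0.0},
])

```text
t: 7.28
tool_pos: [0.5927, 0.0996, 0.0949]
ee_rot: [1.183, 2.91, 0.002]
ft_force: [1.4, -0.3, -0.7]
gripper_width: 0.0184
grasp_force: 29.9
```

>>> arm_command([
  {"slide": [-0.022, -0.032, 0], "rot": [0, 0, 0], "jaw": 0.0},
  {"slide": [-0.022, -0.032, 0], "rot": [0, 0, 0], "jaw": 0.0},
  {"slide": [-0.022, -0.032, 0], "rot": [0, 0, 0], "jaw": 0.0},
  {"slide": [-0.022, -0.032, 0], "rot": [0, 0, 0], "jaw": 0.0},
  {"slide": [-0.022, -0.032, 0], "rot": [0, 0, 0], "jaw": 0.0},
])

```text
t: 7.7
tool_pos: [0.5589, -0.0939, 0.095]
ee_rot: [1.188, 2.908, 0.0]
ft_force: [1.3, 0.2, -0.5]
gripper_width: 0.0183
grasp_force: 29.9
```

>>> arm_command([
  {"slide": [-0.018, -0.027, 0], "rot": [0, 0, 0], "jaw": 0.0},
  {"slide": [-0.009, -0.01, 0], "rot": [0, 0, 0], "jaw": 0.0},
  {"slide": [0, 0, 0], "rot": [0, 0, 0], "jaw": 0.0},
  {"slide": [0, 0, 0], "rot": [0, 0, 0], "jaw": 0.0},
])

```text
t: 8.03
tool_pos: [0.5529, -0.1378, 0.0949]
ee_rot: [1.19, 2.907, 0.001]
ft_force: [0.4, 0.4, 0.4]
gripper_width: 0.0188
grasp_force: 29.9
```

```bash
python3 -c "
from h import *
c,p,d=spoonwrist('w4')
go([.5565,-.1327,.085],45.5)
hsv=cv2.cvtColor(p,cv2.COLOR_BGR2HSV)
bam=cv2.inRange(hsv,(14,60,130),(30,220,255))
for k in cv2.findContours(cv2.morphologyEx(bam,cv2.MORPH_CLOSE,np.ones((5,5))),cv2.RETR_EXTERNAL,2)[0]:
    if cv2.contourArea(k)>800: print(cv2.contourArea(k),desc(c,k,.028))
"
```

```text
turn [ 0.0017 -0.0006  0.002 ] slide [0.     0.0046 0.0098] rows>= 0.2607177617449796 0.01599391377808124 | pos [ 0.5533 -0.136   0.0948] t 8.0833 w 0.01860339927284423 q [ 0.2822  0.8136 -0.2071  1.8434  0.3049  0.5148  0.6676]
17508.0 (array([ 0.6676, -0.0195]), 0.15613619983196259, 0.06337778270244598, -46.73016357421875)
2172.0 (array([ 0.4446, -0.2513]), 0.1828187257051468, 0.029701467603445053, -46.740501403808594)
1773.0 (array([ 0.4733, -0.196 ]), 0.1446644514799118, 0.06852943450212479, -44.43271255493164)
3705.0 (array([ 0.5547, -0.11  ]), 0.1500527262687683, 0.10540108382701874, -43.878841400146484)
```

View pics/w4.png

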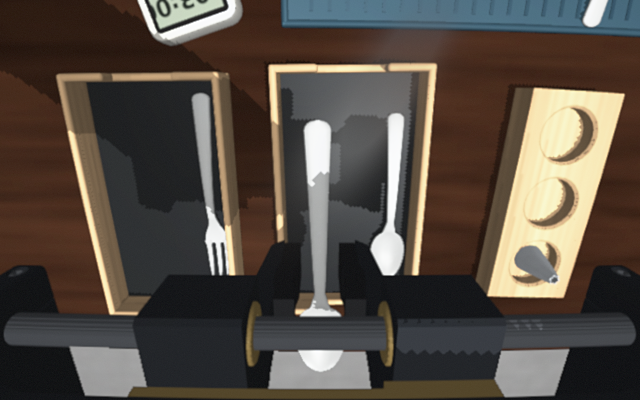

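The wrist view shows the spoon held over the spoon tray, whose near-end rim corners are at (270,66) and (436,64). The existing spoon is at (390,190), and the block's recesses are at (568,135), (550,203) and (537,262).

Run:
```python
from h import *
z=np.load("w4_c.npz");c={k:z[k] for k in z};c["k1"]=float(c["k1"])
P=onplane(c,[(270,66),(436,64)],.028)[:,:2];m=P.mean(0);v=P[1]-P[0];L=np.linalg.norm(v);print(P,L)
y=v/L;x=np.array([y[1],-y[0]]);print("ang y",np.degrees(np.arctan2(y[1],y[0])),"centre",m+.093*x)
f=onplane(c,[(58,76),(230,74)],.028)[:,:2];v=f[1]-f[0];L=np.linalg.norm(v);y=v/L;x=np.array([y[1],-y[0]]);print("fork",f,L,np.degrees(np.arctan2(y[1],y[0])),f.mean(0)+.093*x)
print("spoon exist y", [(onplane(c,[q],.01)[0,:2]) for q in ((396,118),(388,245))])
p=cv2.imread("pics/w4.png");b=cv2.inRange(cv2.cvtColor(p,cv2.COLOR_BGR2HSV),(14,60,130),(30,220,255))
for r in [(568,135),(550,203)]: print(onplane(c,[r],.022))
```

```text
[[ 0.466  -0.0956]
 [ 0.537  -0.0211]] 0.10297080695527329
ang y 46.378991811819326 centre [ 0.5688 -0.1225]
fork [[ 0.3737 -0.1957]
 [ 0.4516 -0.1168]] 0.1108722299709497 45.380331566458885 [ 0.4788 -0.2216]
spoon exist y [array([ 0.5487, -0.0588]), array([ 0.6194, -0.1272])]
[[0.6376 0.0185 0.022 ]]
[[ 0.6715 -0.0178  0.022 ]]
```

>>> arm_command([
  {"slide": [0, 0.005, 0.02], "rot": [0, 0, 0], "jaw": 0.0},
  {"slide": [0, 0, 0.025], "rot": [0, 0, 0], "jaw": 0.0},
  {"slide": [0, 0, 0.01], "rot": [0, 0, 0], "jaw": 0.0},
  {"slide": [0, 0, 0], "rot": [0, 0, 0], "jaw": 0.0},
  {"slide": [0, 0, 0], "rot": [0, 0, 0], "jaw": 0.0},
])

```text
t: 8.5
tool_pos: [0.5563, -0.1325, 0.0396]
ee_rot: [-1.185, -2.908, -0.001]
ft_force: [0.4, -0.5, -0.6]
gripper_width: 0.0183
grasp_force: 29.9
```

```bash
python3 -c "
from h import *
go([.5575,-.1327,-.002],45.5)"
```

```text
turn [-0.0001 -0.0013  0.003 ] slide [-0.001   0.0007  0.0416] rows>= 0.9979708801722292 0.02400929744531878 | pos [ 0.5563 -0.1325  0.0396] t 8.5 w 0.018271819906329152 q [ 0.2503  0.906  -0.1666  1.8532  0.3315  0.4103  0.6382]
```

>>> arm_command([
  {"slide": [0, 0.001, 0.018], "rot": [0, 0, 0], "jaw": 0.0},
  {"slide": [0, 0, 0.015], "rot": [0, 0, 0], "jaw": 0.0},
  {"slide": [0, 0, 0.006], "rot": [0, 0, 0], "jaw": 0.0},
  {"slide": [0, 0, 0], "rot": [0, 0, 0], "jaw": 0.0},
  {"slide": [0, 0, 0], "rot": [0, 0, 0], "jaw": 0.0},
])

```text
t: 8.92
tool_pos: [0.5575, -0.1332, 0.0015]
ee_rot: [1.188, 2.908, 0.0]
ft_force: [0.6, -0.4, -0.3]
gripper_width: 0.0187
grasp_force: 29.9
```

Go down 3 mm more, then open a little and rise.

>>> arm_command([
  {"slide": [0, 0, 0.003], "rot": [0, 0, 0], "jaw": 0.0},
  {"slide": [0, 0, 0], "rot": [0, 0, 0], "jaw": 0.0},
  {"slide": [0, 0, 0], "rot": [0, 0, 0], "jaw": 0.024},
  {"slide": [0, 0, 0], "rot": [0, 0, 0], "jaw": 0.024},
  {"slide": [0, 0, 0], "rot": [0, 0, 0], "jaw": 0.024},
])

```text
t: 9.33
tool_pos: [0.5572, -0.1334, -0.002]
ee_rot: [1.188, 2.908, 0.0]
ft_force: [0.4, 0.4, 1.2]
gripper_width: 0.0239
grasp_force: 0.0
```

>>> arm_command([
  {"slide": [0, 0, -0.008], "rot": [0, 0, 0], "jaw": 0.024},
  {"slide": [0, 0, -0.02], "rot": [0, 0, 0], "jaw": 0.03},
  {"slide": [0, 0, -0.035], "rot": [0, 0, 0], "jaw": 0.05},
  {"slide": [0, 0, -0.035], "rot": [0, 0, 0], "jaw": 0.05},
  {"slide": [0, 0, 0], "rot": [0, 0, 0], "jaw": 0.05},
])

```text
t: 9.75
tool_pos: [0.5609, -0.1339, 0.102]
ee_rot: [1.185, 2.898, 0.004]
ft_force: [0.6, 0.2, 0.8]
gripper_width: 0.0478
grasp_force: 0.0
```

Run:
```python
from h import *
c,p,d=spoonwrist('w5')
# mask the white things in tray
hsv=cv2.cvtColor(p,cv2.COLOR_BGR2HSV);m=cv2.inRange(hsv,(0,0,120),(180,40,255));m[:60]=0;m[:,:250]=0;m[:,440:]=0
for k in cv2.findContours(m,0,1)[0]:
    if cv2.contourArea(k)>300: print(cv2.contourArea(k),cv2.boundingRect(k),desc(c,k,.009))
cv2.imwrite("pics/w5c.png",p[50:400,150:500])
go([.488,.0837,.09],39)
```

```text
6079.5 (250, 349, 166, 40) (array([ 0.6972, -0.2482]), 0.16194790601730347, 0.048936791718006134, 45.212711334228516)
1980.5 (358, 106, 33, 162) (array([ 0.5914, -0.1031]), 0.13078343868255615, 0.02613845467567444, -42.1799201965332)
2411.5 (300, 100, 34, 165) (array([ 0.5568, -0.1335]), 0.13212886452674866, 0.026862792670726776, -43.59490203857422)
turn [0.0049 0.0058 0.1139] slide [0.2141 0.0812 0.0096] rows>= 5.4962755352440285 0.9112093959409608 | pos [ 0.5597 -0.1338  0.0996] t 9.8 w 0.04960288072651126 q [ 0.2768  0.8091 -0.2096  1.8311  0.3051  0.525   0.6607]
```

View pics/w5c.png

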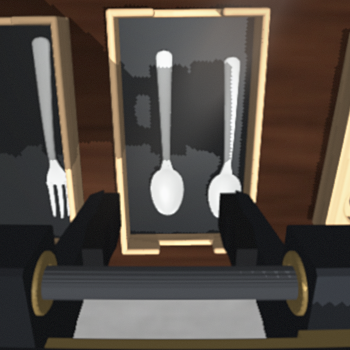

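Spoon 1 lies lengthways at tray y ≈ -16 mm (about (165,130) in the crop). Now spoon 2.

>>> arm_command([
  {"slide": [0, 0, 0], "rot": [0, 0, 0.114], "jaw": 0.05},
  {"slide": [0.03, 0.011, 0], "rot": [0, 0, 0], "jaw": 0.05},
  {"slide": [0.038, 0.014, 0], "rot": [0, 0, 0], "jaw": 0.05},
  {"slide": [0.038, 0.014, 0], "rot": [0, 0, 0], "jaw": 0.05},
  {"slide": [0.038, 0.014, 0], "rot": [0, 0, 0], "jaw": 0.05},
])

```text
t: 10.22
tool_pos: [0.5063, 0.0129, 0.0952]
ee_rot: [-1.354, -2.834, 0.001]
ft_force: [1.5, 0.5, 0.8]
gripper_width: 0.0503
grasp_force: 0.0
```

>>> arm_command([
  {"slide": [0.038, 0.014, 0], "rot": [0, 0, 0], "jaw": 0.05},
  {"slide": [0.032, 0.014, 0], "rot": [0, 0, 0], "jaw": 0.05},
  {"slide": [0, 0, 0], "rot": [0, 0, 0], "jaw": 0.05},
  {"slide": [0, 0, 0], "rot": [0, 0, 0], "jaw": 0.05},
])

```text
t: 10.55
tool_pos: [0.4841, 0.0866, 0.0953]
ee_rot: [-1.343, -2.838, -0.0]
ft_force: [-0.0, -1.3, 0.3]
gripper_width: 0.0498
grasp_force: 0.0
```

Run:
```python
from h import *
c,p,d=spoonwrist('w6')
for k in matblobs(p,150,60)[0]: print(cv2.boundingRect(k),*desc(c,k,.009))
go([.488,.0837,.03],39)
```

```text
(194, 200, 31, 32) [0.4292 0.0197] 0.02926337718963623 0.02078169584274292 -70.98778343200684
(622, 164, 18, 29) [0.6603 0.2489] 0.02398279495537281 0.013517048209905624 -33.68563461303711
(305, 115, 38, 160) [0.488  0.0855] 0.12738414108753204 0.026775462552905083 -51.303077697753906
(412, 106, 35, 169) [0.5474 0.1383] 0.13387084007263184 0.019864287227392197 -48.57261657714844
turn [-0.0012 -0.0001  0.0021] slide [-0.0024  0.0022  0.0653] rows>= 1.5688617009950878 0.017199510398117672 | pos [0.4847 0.0842 0.0953] t 10.6 w 0.04980757464809402 q [-0.2141  0.7502 -0.0842  2.0764  0.1829  0.3229  0.2334]
```

View pics/w6.png

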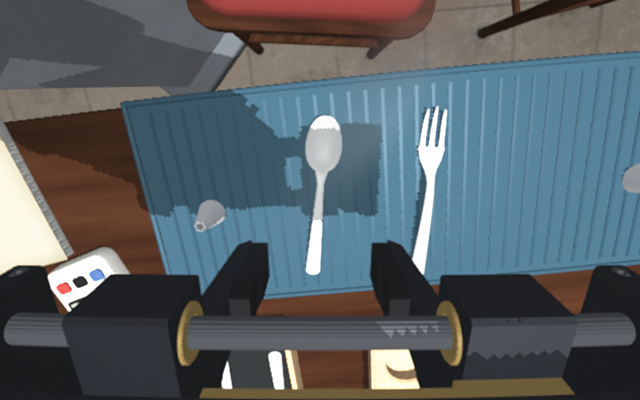

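Spoon 2 at (318,195) lies between the fingers. Going down on it.

>>> arm_command([
  {"slide": [-0.002, 0.002, 0.025], "rot": [0, 0, 0], "jaw": 0.05},
  {"slide": [0, 0, 0.03], "rot": [0, 0, 0], "jaw": 0.05},
  {"slide": [0, 0, 0.02], "rot": [0, 0, 0], "jaw": 0.05},
  {"slide": [0, 0, 0], "rot": [0, 0, 0], "jaw": 0.05},
  {"slide": [0, 0, 0], "rot": [0, 0, 0], "jaw": 0.04},
])

```text
t: 11.02
tool_pos: [0.4876, 0.0815, 0.02]
ee_rot: [-1.355, -2.833, 0.004]
ft_force: [0.2, -0.2, -0.2]
gripper_width: 0.0454
grasp_force: 0.0
```

```bash
python3 -c "
from h import *
go([.488,.0845,-.0043],38.7)"
```

```text
turn [-0.0029 -0.      0.0029] slide [0.0021 0.0022 0.0243] rows>= 0.5880775143943126 0.022887750876629004 | pos [0.4876 0.0815 0.02  ] t 11.0167 w 0.04540258736076653 q [-0.2362  0.9011 -0.0387  2.09    0.2031  0.1567  0.2174]
```

>>> arm_command([
  {"slide": [0.002, 0.002, 0.013], "rot": [0, 0, 0], "jaw": 0.04},
  {"slide": [0, 0, 0.007], "rot": [0, 0, 0], "jaw": 0.04},
  {"slide": [0, 0, 0.003], "rot": [0, 0, 0], "jaw": 0.04},
  {"slide": [0, 0, 0], "rot": [0, 0, 0], "jaw": 0.0},
  {"slide": [0, 0, 0], "rot": [0, 0, 0], "jaw": 0.0},
])

```text
t: 11.43
tool_pos: [0.4886, 0.0861, -0.0017]
ee_rot: [1.353, 2.835, 0.0]
ft_force: [0.4, -0.5, -0.3]
gripper_width: 0.0289
grasp_force: 0.0
```

>>> arm_command([
  {"slide": [0, 0, 0], "rot": [0, 0, 0], "jaw": 0.0},
  {"slide": [0, 0, 0], "rot": [0, 0, 0], "jaw": 0.0},
  {"slide": [0, 0, 0], "rot": [0, 0, 0], "jaw": 0.0},
  {"slide": [0, 0, 0], "rot": [0, 0, 0], "jaw": 0.0},
])

```text
t: 11.77
tool_pos: [0.4885, 0.0863, -0.0017]
ee_rot: [1.352, 2.835, 0.0]
ft_force: [-0.7, -0.6, 5.5]
gripper_width: 0.018
grasp_force: 29.5
```

>>> arm_command([
  {"slide": [0, 0, -0.01], "rot": [0, 0, 0], "jaw": 0.0},
  {"slide": [0, 0, -0.03], "rot": [0, 0, 0], "jaw": 0.0},
  {"slide": [0, 0, -0.03], "rot": [0, 0, 0], "jaw": 0.0},
  {"slide": [0, 0, -0.03], "rot": [0, 0, 0], "jaw": 0.0},
  {"slide": [0, 0, 0], "rot": [0, 0, -0.118], "jaw": 0.0},
])

```text
t: 12.18
tool_pos: [0.4909, 0.087, 0.1026]
ee_rot: [1.179, 2.905, 0.007]
ft_force: [0.5, -0.2, -0.8]
gripper_width: 0.0185
grasp_force: 29.6
```

```bash
python3 -c "
from h import *
go([.573,-.117,.095],45.5)"
```

```text
turn [0.0066 0.0046 0.0053] slide [-0.2015 -0.088   0.0076] rows>= 5.276359309696352 0.05274080185314213 | pos [0.4909 0.087  0.1026] t 12.1833 w 0.018456649641553757 q [-0.1968  0.739  -0.116   2.0614  0.2349  0.3452  0.2959]
```

>>> arm_command([
  {"slide": [-0.025, -0.011, 0], "rot": [0, 0, 0.004], "jaw": 0.0},
  {"slide": [-0.036, -0.016, 0], "rot": [0, 0, 0], "jaw": 0.0},
  {"slide": [-0.036, -0.016, 0], "rot": [0, 0, 0], "jaw": 0.0},
  {"slide": [-0.036, -0.016, 0], "rot": [0, 0, 0], "jaw": 0.0},
  {"slide": [-0.036, -0.016, 0], "rot": [0, 0, 0], "jaw": 0.0},
])

```text
t: 12.6
tool_pos: [0.5568, -0.0872, 0.0984]
ee_rot: [1.188, 2.908, -0.0]
ft_force: [1.1, 0.2, -0.8]
gripper_width: 0.0182
grasp_force: 29.6
```

>>> arm_command([
  {"slide": [-0.033, -0.013, 0], "rot": [0, 0, 0], "jaw": 0.0},
  {"slide": [0, 0, 0.02], "rot": [0, 0, 0], "jaw": 0.0},
  {"slide": [0, 0, 0.03], "rot": [0, 0, 0], "jaw": 0.0},
  {"slide": [0, 0, 0], "rot": [0, 0, 0], "jaw": 0.0},
  {"slide": [0, 0, 0], "rot": [0, 0, 0], "jaw": 0.0},
])

```text
t: 13.02
tool_pos: [0.5695, -0.1173, 0.0471]
ee_rot: [-1.186, -2.905, 0.001]
ft_force: [-0.9, 0.1, -1.1]
gripper_width: 0.0182
grasp_force: 29.6
```

```bash
python3 -c "
from h import *
go([.573,-.117,.007],45.5)"
```

```text
turn [-0.0021 -0.003   0.0015] slide [-0.0023  0.0027  0.0401] rows>= 0.9661607624038405 0.02400704470970196 | pos [ 0.5695 -0.1173  0.0471] t 13.0167 w 0.018158144322760496 q [ 0.2289  0.9017 -0.1824  1.8191  0.3298  0.4542  0.6116]
```

>>> arm_command([
  {"slide": [-0.002, 0.003, 0.015], "rot": [0, 0, 0], "jaw": 0.0},
  {"slide": [0, 0, 0.015], "rot": [0, 0, 0], "jaw": 0.0},
  {"slide": [0, 0, 0.006], "rot": [0, 0, 0], "jaw": 0.0},
  {"slide": [0, 0, 0], "rot": [0, 0, 0], "jaw": 0.0},
  {"slide": [0, 0, 0], "rot": [0, 0, 0], "jaw": 0.0},
])

```text
t: 13.43
tool_pos: [0.5749, -0.1167, 0.0128]
ee_rot: [1.187, 2.908, 0.0]
ft_force: [-0.5, -0.6, -0.2]
gripper_width: 0.0183
grasp_force: 29.6
```

```bash
python3 -c "
from h import *
go([.573,-.117,.007],45.5)"
```

```text
turn [0.0005 0.0006 0.0016] slide [ 0.0011 -0.0016  0.0058] rows>= 0.1465805358645275 0.012885572606865852 | pos [ 0.5749 -0.1167  0.0128] t 13.4333 w 0.018281898832954592 q [ 0.2127  0.9611 -0.1589  1.8118  0.344   0.3949  0.5977]
```

>>> arm_command([
  {"slide": [0.001, -0.001, 0.004], "rot": [0, 0, 0], "jaw": 0.0},
  {"slide": [0, 0, 0.002], "rot": [0, 0, 0], "jaw": 0.0},
  {"slide": [0, 0, 0], "rot": [0, 0, 0], "jaw": 0.0},
])

```text
t: 13.68
tool_pos: [0.5731, -0.1171, 0.0059]
ee_rot: [1.188, 2.908, 0.0]
ft_force: [0.7, -0.2, 0.3]
gripper_width: 0.0186
grasp_force: 29.7
```

>>> arm_command([
  {"slide": [0, 0, 0], "rot": [0, 0, 0], "jaw": 0.026},
  {"slide": [0, 0, 0], "rot": [0, 0, 0], "jaw": 0.026},
  {"slide": [0, 0, 0], "rot": [0, 0, 0], "jaw": 0.026},
  {"slide": [0, 0, 0], "rot": [0, 0, 0], "jaw": 0.026},
])

```text
t: 14.02
tool_pos: [0.5738, -0.1168, 0.0065]
ee_rot: [1.187, 2.907, 0.001]
ft_force: [-0.3, 0.9, 4.9]
gripper_width: 0.0258
grasp_force: 2.7
```

>>> arm_command([
  {"slide": [0, 0, -0.008], "rot": [0, 0, 0], "jaw": 0.026},
  {"slide": [0, 0, -0.02], "rot": [0, 0, 0], "jaw": 0.03},
  {"slide": [0, 0, -0.032], "rot": [0, 0, 0], "jaw": 0.05},
  {"slide": [0, 0, -0.032], "rot": [0, 0, 0], "jaw": 0.05},
  {"slide": [0, 0, 0], "rot": [0, 0, 0], "jaw": 0.05},
])

```text
t: 14.43
tool_pos: [0.5767, -0.1177, 0.1035]
ee_rot: [1.186, 2.899, 0.004]
ft_force: [1.2, -0.0, 0.3]
gripper_width: 0.0481
grasp_force: 0.0
```

Run:
```python
from h import *
c,p,d=spoonwrist('w7')
hsv=cv2.cvtColor(p,cv2.COLOR_BGR2HSV);m=cv2.inRange(hsv,(0,0,120),(180,40,255));m[:60]=0;m[:,:230]=0;m[:,440:]=0
for k in cv2.findContours(m,0,1)[0]:
    if cv2.contourArea(k)>300: print(cv2.contourArea(k),cv2.boundingRect(k),desc(c,k,.009))
cv2.imwrite("pics/w7c.png",p[50:400,150:500])
go([.548,.136,.05],40)
```

```text
6806.0 (230, 349, 186, 40) (array([ 0.7071, -0.2399]), 0.18248870968818665, 0.04916531965136528, 45.26123809814453)
2351.5 (330, 106, 33, 163) (array([ 0.5928, -0.1029]), 0.13263364136219025, 0.026398058980703354, -43.77183532714844)
2535.0 (303, 104, 35, 159) (array([ 0.5751, -0.1158]), 0.1282842755317688, 0.02519911900162697, -45.228824615478516)
2423.0 (271, 100, 33, 165) (array([ 0.5579, -0.1329]), 0.13279196619987488, 0.026270605623722076, -47.08098602294922)
turn [0.0043 0.0051 0.0962] slide [0.2119 0.142  0.0512] rows>= 6.238430501541255 0.769887437568382 | pos [ 0.5754 -0.1176  0.1012] t 14.4833 w 0.049651311785660186 q [ 0.2493  0.8182 -0.2191  1.7926  0.3051  0.5572  0.6324]
```

View pics/w7c.png

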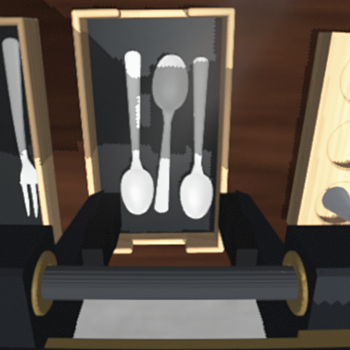

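All three spoons lie flat, side by side, with the middle one reversed. Now the fork.

>>> arm_command([
  {"slide": [0.02, 0.013, 0], "rot": [0, 0, 0.096], "jaw": 0.05},
  {"slide": [0.034, 0.023, 0], "rot": [0, 0, 0], "jaw": 0.05},
  {"slide": [0.034, 0.023, 0], "rot": [0, 0, 0], "jaw": 0.05},
  {"slide": [0.034, 0.023, 0], "rot": [0, 0, 0], "jaw": 0.05},
  {"slide": [0.034, 0.023, 0], "rot": [0, 0, 0], "jaw": 0.05},
])

```text
t: 14.9
tool_pos: [0.5497, 0.0708, 0.0971]
ee_rot: [-1.327, -2.846, 0.002]
ft_force: [0.9, 0.2, -0.5]
gripper_width: 0.05
grasp_force: 0.0
```

>>> arm_command([
  {"slide": [0.034, 0.023, 0], "rot": [0, 0, 0], "jaw": 0.05},
  {"slide": [0.022, 0.014, 0], "rot": [0, 0, 0], "jaw": 0.05},
  {"slide": [0, 0, 0], "rot": [0, 0, 0], "jaw": 0.05},
  {"slide": [0, 0, 0], "rot": [0, 0, 0], "jaw": 0.05},
])

```text
t: 15.23
tool_pos: [0.542, 0.1382, 0.0971]
ee_rot: [-1.32, -2.849, 0.001]
ft_force: [0.6, -0.5, -0.1]
gripper_width: 0.0499
grasp_force: 0.0
```

Run:
```python
from h import *
c,p,d=spoonwrist('w8')
for k in matblobs(p,150,60)[0]: print(cv2.boundingRect(k),*desc(c,k,.009))
go([.549,.1355,.03],40)
```

```text
(89, 199, 41, 33) [0.4278 0.016 ] 0.03843899443745613 0.02011173404753208 80.80680084228516
(525, 170, 50, 34) [0.6737 0.2548] 0.043656039983034134 0.022450804710388184 4.321362018585205
(313, 109, 28, 177) [0.5506 0.1361] 0.14282435178756714 0.019748162478208542 -49.493812561035156
turn [-0.002   0.0002  0.0016] slide [-0.0043  0.0049  0.0671] rows>= 1.6171558246079611 0.016146297066550325 | pos [0.5425 0.1357 0.0971] t 15.2833 w 0.049988325754031275 q [-0.2583  0.7976 -0.1181  1.8751  0.1851  0.4813  0.1941]
```

>>> arm_command([
  {"slide": [-0.005, 0.005, 0.025], "rot": [0, 0, 0], "jaw": 0.05},
  {"slide": [0, 0, 0.03], "rot": [0, 0, 0], "jaw": 0.05},
  {"slide": [0, 0, 0.022], "rot": [0, 0, 0], "jaw": 0.05},
  {"slide": [0, 0, 0], "rot": [0, 0, 0], "jaw": 0.05},
  {"slide": [0, 0, 0], "rot": [0, 0, 0], "jaw": 0.04},
])

```text
t: 15.7
tool_pos: [0.5495, 0.133, 0.0198]
ee_rot: [-1.33, -2.845, 0.005]
ft_force: [0.4, 0.4, 0.0]
gripper_width: 0.0453
grasp_force: 0.0
```

```bash
python3 -c "
from h import *
go([.550,.136,-.0035],40)"
```

```text
turn [-0.0036 -0.     -0.0018] slide [0.0019 0.0023 0.0233] rows>= 0.5645772400469364 0.028854635056959475 | pos [0.5495 0.133  0.0198] t 15.7 w 0.04534755228049165 q [-0.2702  0.9343 -0.0851  1.8755  0.2082  0.3438  0.179 ]
```

>>> arm_command([
  {"slide": [0.002, 0.002, 0.013], "rot": [0, 0, 0], "jaw": 0.04},
  {"slide": [0, 0, 0.007], "rot": [0, 0, 0], "jaw": 0.04},
  {"slide": [0, 0, 0.003], "rot": [0, 0, 0], "jaw": 0.04},
  {"slide": [0, 0, 0], "rot": [0, 0, 0], "jaw": 0.03},
  {"slide": [0, 0, 0], "rot": [0, 0, 0], "jaw": 0.0},
])

```text
t: 16.12
tool_pos: [0.5505, 0.1384, -0.002]
ee_rot: [1.326, 2.848, 0.0]
ft_force: [0.7, 0.1, -0.9]
gripper_width: 0.0292
grasp_force: 0.0
```

>>> arm_command([
  {"slide": [0, 0, 0], "rot": [0, 0, 0], "jaw": 0.0},
  {"slide": [0, 0, 0], "rot": [0, 0, 0], "jaw": 0.0},
  {"slide": [0, 0, 0], "rot": [0, 0, 0], "jaw": 0.0},
  {"slide": [0, 0, 0], "rot": [0, 0, 0], "jaw": 0.0},
  {"slide": [0, 0, 0], "rot": [0, 0, 0], "jaw": 0.0},
])

```text
t: 16.53
tool_pos: [0.5505, 0.1385, -0.002]
ee_rot: [1.326, 2.848, 0.001]
ft_force: [-0.3, 0.2, 1.8]
gripper_width: 0.014
grasp_force: 26.1
```

>>> arm_command([
  {"slide": [0, 0, -0.01], "rot": [0, 0, 0], "jaw": 0.0},
  {"slide": [0, 0, -0.03], "rot": [0, 0, 0], "jaw": 0.0},
  {"slide": [0, 0, -0.03], "rot": [0, 0, 0], "jaw": 0.0},
  {"slide": [0, 0, -0.03], "rot": [0, 0, 0], "jaw": 0.0},
  {"slide": [0, 0, 0], "rot": [0, 0, -0.094], "jaw": 0.0},
])

```text
t: 16.95
tool_pos: [0.5538, 0.1393, 0.1035]
ee_rot: [1.188, 2.9, 0.009]
ft_force: [-0.6, -0.2, -1.1]
gripper_width: 0.0141
grasp_force: 25.5
```

```bash
python3 -c "
from h import *
go([.467,-.231,.095],45.4)"
```

```text
turn [0.0082 0.0049 0.0009] slide [-0.1982 -0.3246  0.0085] rows>= 9.124132751453443 0.06542789693923677 | pos [0.5538 0.1393 0.1035] t 16.95 w 0.01414802888225264 q [-0.2413  0.7951 -0.1473  1.8466  0.2197  0.506   0.2566]
```

>>> arm_command([
  {"slide": [-0.015, -0.025, 0], "rot": [0, 0, 0], "jaw": 0.0},
  {"slide": [-0.021, -0.034, 0], "rot": [0, 0, 0], "jaw": 0.0},
  {"slide": [-0.021, -0.034, 0], "rot": [0, 0, 0], "jaw": 0.0},
  {"slide": [-0.021, -0.034, 0], "rot": [0, 0, 0], "jaw": 0.0},
  {"slide": [-0.021, -0.034, 0], "rot": [0, 0, 0], "jaw": 0.0},
])

```text
t: 17.37
tool_pos: [0.5075, -0.0475, 0.0985]
ee_rot: [1.19, 2.906, -0.0]
ft_force: [0.1, -0.7, -0.5]
gripper_width: 0.014
grasp_force: 25.5
```

>>> arm_command([
  {"slide": [-0.021, -0.034, 0], "rot": [0, 0, 0], "jaw": 0.0},
  {"slide": [-0.021, -0.034, 0], "rot": [0, 0, 0], "jaw": 0.0},
  {"slide": [-0.021, -0.034, 0], "rot": [0, 0, 0], "jaw": 0.0},
  {"slide": [-0.021, -0.034, 0], "rot": [0, 0, 0], "jaw": 0.0},
  {"slide": [-0.015, -0.027, 0], "rot": [0, 0, 0], "jaw": 0.0},
])

```text
t: 17.78
tool_pos: [0.4628, -0.2355, 0.0983]
ee_rot: [1.195, 2.904, -0.003]
ft_force: [1.2, -0.3, -0.5]
gripper_width: 0.0137
grasp_force: 25.5
```

>>> arm_command([
  {"slide": [0, 0, 0.015], "rot": [0, 0, 0], "jaw": 0.0},
  {"slide": [0, 0, 0.015], "rot": [0, 0, 0], "jaw": 0.0},
  {"slide": [0, 0, 0], "rot": [0, 0, 0], "jaw": 0.0},
  {"slide": [0, 0, 0], "rot": [0, 0, 0], "jaw": 0.0},
])

```text
t: 18.12
tool_pos: [0.4638, -0.2311, 0.0678]
ee_rot: [-1.19, -2.906, 0.0]
ft_force: [0.1, 0.7, 0.3]
gripper_width: 0.014
grasp_force: 25.5
```

Run:
```python
from h import *
c,p,d=spoonwrist('w9')
go([.467,-.231,.030],45.4)
hsv=cv2.cvtColor(p,cv2.COLOR_BGR2HSV);b=cv2.inRange(hsv,(12,50,110),(30,220,255))
print([ (v,np.flatnonzero(b[v])[[0,-1]].tolist() if b[v].any() else 0) for v in range(20,120,8)])
cv2.imwrite("pics/w9c.png",p)
```

```text
turn [0.0001 0.     0.0014] slide [-0.0019  0.0018  0.0383] rows>= 0.9198566277812055 0.011421748428735588 | pos [ 0.4644 -0.231   0.0683] t 18.1667 w 0.014236368569386086 q [ 0.4914  0.8212 -0.1961  2.0069  0.4258  0.3523  0.7481]
[(20, 0), (28, [399, 399]), (36, [393, 418]), (44, [389, 399]), (52, 0), (60, [386, 630]), (68, [246, 639]), (76, [246, 501]), (84, [247, 500]), (92, [247, 499]), (100, [247, 498]), (108, [248, 497]), (116, [249, 496])]
```

View pics/w9c.png

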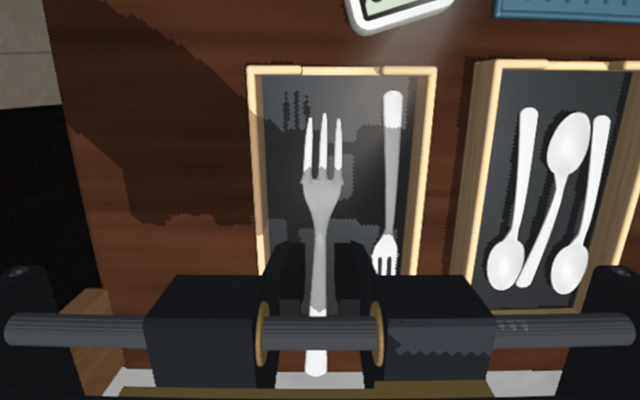

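The fork is over its tray. The near-rim corners are at (247,68) and (437,68), and the existing fork is at (390,170).

Run:
```python
from h import *
z=np.load("w9_c.npz");c={k:z[k] for k in z};c["k1"]=float(c["k1"])
f=onplane(c,[(247,68),(437,68)],.028)[:,:2];v=f[1]-f[0];L=np.linalg.norm(v);y=v/L;x=np.array([y[1],-y[0]]);ce=f.mean(0)+.093*x;print(L,np.degrees(np.arctan2(y[1],y[0])),ce)
t=np.array([.4644,-.231])-ce;print("tcp in tray",t@x,t@y)
```

```text
0.10374165321798452 45.66343134810236 [ 0.475  -0.2249]
tcp in tray -0.0033100357384392375 -0.011829767112775552
```

>>> arm_command([
  {"slide": [-0.002, 0, 0.02], "rot": [0, 0, 0], "jaw": 0.0},
  {"slide": [0, 0, 0.02], "rot": [0, 0, 0], "jaw": 0.0},
  {"slide": [0, 0, 0.015], "rot": [0, 0, 0], "jaw": 0.0},
  {"slide": [0, 0, 0], "rot": [0, 0, 0], "jaw": 0.0},
  {"slide": [0, 0, 0], "rot": [0, 0, 0], "jaw": 0.0},
])

```text
t: 18.58
tool_pos: [0.4659, -0.2322, 0.0132]
ee_rot: [-1.189, -2.908, -0.0]
ft_force: [0.3, -0.6, -0.9]
gripper_width: 0.0144
grasp_force: 25.5
```

>>> arm_command([
  {"slide": [0, 0, 0.008], "rot": [0, 0, 0], "jaw": 0.0},
  {"slide": [0, 0, 0.003], "rot": [0, 0, 0], "jaw": 0.0},
  {"slide": [0, 0, 0], "rot": [0, 0, 0], "jaw": 0.0},
  {"slide": [0, 0, 0], "rot": [0, 0, 0], "jaw": 0.0},
])

```text
t: 18.92
tool_pos: [0.4657, -0.2328, 0.002]
ee_rot: [1.191, 2.907, -0.0]
ft_force: [-0.8, 0.4, 0.2]
gripper_width: 0.0142
grasp_force: 25.5
```

>>> arm_command([
  {"slide": [0, 0, 0.002], "rot": [0, 0, 0], "jaw": 0.0},
  {"slide": [0, 0, 0], "rot": [0, 0, 0], "jaw": 0.0},
  {"slide": [0, 0, 0], "rot": [0, 0, 0], "jaw": 0.022},
  {"slide": [0, 0, 0], "rot": [0, 0, 0], "jaw": 0.022},
  {"slide": [0, 0, 0], "rot": [0, 0, 0], "jaw": 0.022},
])

```text
t: 19.33
tool_pos: [0.4656, -0.2328, -0.0002]
ee_rot: [1.191, 2.907, 0.0]
ft_force: [0.4, 0.4, -0.3]
gripper_width: 0.0222
grasp_force: 0.0
```

>>> arm_command([
  {"slide": [0, 0, -0.008], "rot": [0, 0, 0], "jaw": 0.022},
  {"slide": [0, 0, -0.02], "rot": [0, 0, 0], "jaw": 0.03},
  {"slide": [0, 0, -0.035], "rot": [0, 0, 0], "jaw": 0.05},
  {"slide": [0, 0, -0.035], "rot": [0, 0, 0], "jaw": 0.05},
  {"slide": [0, 0, 0], "rot": [0, 0, 0], "jaw": 0.05},
])

```text
t: 19.75
tool_pos: [0.4685, -0.2341, 0.1033]
ee_rot: [1.189, 2.898, 0.0]
ft_force: [0.4, 0.1, 0.4]
gripper_width: 0.0464
grasp_force: 0.0
```

Run:
```python
from h import *
c,p,d=spoonwrist('w10')
hsv=cv2.cvtColor(p,cv2.COLOR_BGR2HSV);m=cv2.inRange(hsv,(0,0,120),(180,40,255));m[:60]=0
for k in cv2.findContours(m,0,1)[0]:
    if cv2.contourArea(k)>300: print(cv2.contourArea(k),cv2.boundingRect(k),desc(c,k,.009))
go([.427,.020,.10],45)
```

```text
6771.5 (226, 349, 188, 40) (array([ 0.5964, -0.359 ]), 0.18443462252616882, 0.0492112971842289, 45.31775665283203)
2348.5 (522, 102, 50, 161) (array([ 0.5939, -0.1019]), 0.1322399079799652, 0.027329733595252037, -44.5258674621582)
1989.5 (307, 96, 26, 177) (array([ 0.4681, -0.2339]), 0.14329588413238525, 0.018477462232112885, -45.161048889160156)
5054.0 (465, 95, 89, 164) (array([ 0.5664, -0.1247]), 0.1319623589515686, 0.050237059593200684, -47.232749938964844)
3147.0 (348, 68, 47, 192) (array([ 0.4833, -0.1961]), 0.14985281229019165, 0.032065264880657196, -43.72017288208008)
turn [0.0029 0.0063 0.007 ] slide [0.2082 0.1507 0.0011] rows>= 6.162741652242358 0.05588047121514677 | pos [ 0.4676 -0.2337  0.1011] t 19.8 w 0.049387125529880366 q [ 0.5218  0.7653 -0.2409  1.9863  0.4083  0.4292  0.7652]
```

The fork lies at -45°, lengthways in its tray. Now the near nozzle, first to a hover.

>>> arm_command([
  {"slide": [0.02, 0.015, 0], "rot": [0, 0, 0.007], "jaw": 0.05},
  {"slide": [0.033, 0.024, 0], "rot": [0, 0, 0], "jaw": 0.05},
  {"slide": [0.033, 0.024, 0], "rot": [0, 0, 0], "jaw": 0.05},
  {"slide": [0.033, 0.024, 0], "rot": [0, 0, 0], "jaw": 0.05},
  {"slide": [0.033, 0.024, 0], "rot": [0, 0, 0], "jaw": 0.05},
])

```text
t: 20.22
tool_pos: [0.4353, -0.0455, 0.0973]
ee_rot: [-1.203, -2.901, 0.001]
ft_force: [1.2, 0.8, -0.9]
gripper_width: 0.0502
grasp_force: 0.0
```

>>> arm_command([
  {"slide": [0.033, 0.024, 0], "rot": [0, 0, 0], "jaw": 0.05},
  {"slide": [0.02, 0.014, 0], "rot": [0, 0, 0], "jaw": 0.05},
  {"slide": [0, 0, 0], "rot": [0, 0, 0], "jaw": 0.05},
  {"slide": [0, 0, 0], "rot": [0, 0, 0], "jaw": 0.05},
])

```text
t: 20.55
tool_pos: [0.425, 0.019, 0.0974]
ee_rot: [-1.195, -2.904, 0.001]
ft_force: [-0.4, -0.9, -0.5]
gripper_width: 0.0502
grasp_force: 0.0
```

```bash
cat >> h.py <<'E'
def base(c,k):
    """centre of a standing cone from its base outline: fit an ellipse centre to the contour half nearest the base"""
    P=onplane(c,k.reshape(-1,2),.004)[:,:2];cam=c["world_from_camera"][:2,3]
    a=P.mean(0)-cam;a/=np.linalg.norm(a);n=np.array([-a[1],a[0]])
    s=P@n;near=(P@a).min();w=np.ptp(s);return cam*0+a*(near+w/2)+n*(s.max()+s.min())/2,w
E
python3 - <<'E'
from h import *
c,p,d=spoonwrist('w11')
for k in matblobs(p,150,60)[0]: print(cv2.boundingRect(k),*base(c,k))
go([.427,.020,.04],45)
cv2.imwrite("pics/w11c.png",p[100:300,200:440])
E
```

```text
(311, 181, 27, 31) [0.4273 0.0214] 0.02023157420582483
turn [-0.0012 -0.0001  0.0016] slide [0.0007 0.0031 0.0574] rows>= 1.3793586205710135 0.012413199185285937 | pos [0.4253 0.0173 0.0974] t 20.6 w 0.050182191926255365 q [-0.1022  0.7117 -0.0755  2.2664  0.2935  0.1732  0.3381]
```

View pics/w11c.png

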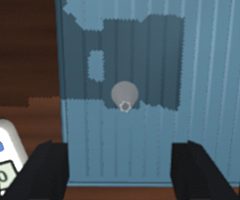

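The nozzle is at (124,92) in the crop, between the fingers; its base centre is at (0.427,0.021). Joint 6 is nearing its lower range, so I'll go down in steps.

>>> arm_command([
  {"slide": [0, 0.004, 0.02], "rot": [0, 0, 0], "jaw": 0.05},
  {"slide": [0, 0, 0.02], "rot": [0, 0, 0], "jaw": 0.05},
  {"slide": [0, 0, 0.015], "rot": [0, 0, 0], "jaw": 0.05},
  {"slide": [0, 0, 0], "rot": [0, 0, 0], "jaw": 0.05},
  {"slide": [0, 0, 0], "rot": [0, 0, 0], "jaw": 0.05},
])

```text
t: 21.02
tool_pos: [0.4303, 0.0188, 0.0441]
ee_rot: [-1.203, -2.898, 0.004]
ft_force: [0.8, -0.0, -0.8]
gripper_width: 0.05
grasp_force: 0.0
```

```bash
python3 -c "
from h import *
go([.4275,.0212,.001],45)"
```

```text
turn [-0.0039 -0.0027 -0.0015] slide [ 0.0037 -0.0003  0.0431] rows>= 1.0379902389324438 0.031380476180199304 | pos [0.4303 0.0188 0.0441] t 21.0167 w 0.05004412163842523 q [-0.1342  0.8369 -0.0269  2.2711  0.4826  0.0435  0.1493]
```

Joint 6 is at its stop. I'll turn the gripper so it closes tangentially (along world y), then lean the fingertips about 8° toward the base to free joint 6.

>>> arm_command([
  {"slide": [0, 0, -0.02], "rot": [0, 0, -0.11], "jaw": 0.05},
  {"slide": [0, 0, 0], "rot": [0, 0, -0.11], "jaw": 0.05},
  {"slide": [0, 0, 0], "rot": [0, 0, -0.113], "jaw": 0.05},
  {"slide": [0, 0, 0], "rot": [0, 0, -0.113], "jaw": 0.05},
  {"slide": [0, 0, 0], "rot": [0, 0, -0.113], "jaw": 0.05},
])

```text
t: 21.43
tool_pos: [0.431, 0.0194, 0.0657]
ee_rot: [-0.348, -3.12, 0.0]
ft_force: [-0.2, 1.0, -0.2]
gripper_width: 0.0499
grasp_force: 0.0
```

>>> arm_command([
  {"slide": [0, 0, 0], "rot": [0, 0, -0.113], "jaw": 0.05},
  {"slide": [0, 0, 0], "rot": [0, 0, -0.113], "jaw": 0.05},
  {"slide": [0, 0, 0], "rot": [0, 0.07, 0], "jaw": 0.05},
  {"slide": [0, 0, 0], "rot": [0, 0.07, 0], "jaw": 0.05},
  {"slide": [0, 0, 0], "rot": [0, 0, 0], "jaw": 0.05},
])

```text
t: 21.85
tool_pos: [0.4334, 0.0199, 0.065]
ee_rot: [-0.007, -3.004, -0.005]
ft_force: [0.6, 0.4, -0.3]
gripper_width: 0.0498
grasp_force: 0.0
```

```bash
cat >> h.py <<'E'
def got(xyz,ydir,tilt):
    "turn first, then world-slide split in target tool axes; tilt about tool y; xyz = where the TIP midpoint shall be"
    s=manip.read_state();Rc=R.from_rotvec(s["ee_rot"]).as_matrix()
    a=np.radians(ydir);y=np.array([np.cos(a),np.sin(a),0]);z=np.array([0,0,-1.])
    Rt=np.c_[np.cross(y,z),y,z]@R.from_rotvec([0,tilt,0]).as_matrix();w=R.from_matrix(Rc.T@Rt).as_rotvec()
    tcp=np.array(xyz)+.0095*Rt[:,2]
    print("turn",w,"slide",Rt.T@(tcp-s["tool_pos"]),"world",tcp-s["tool_pos"],"tip",s["tool_pos"]-.0095*Rc[:,2],"tool y",np.degrees(np.arctan2(Rc[1,1],Rc[0,1])),"zt",Rc[:,2],"q",s["q"],"t",s["t"])
E
python3 -c "
from h import *
got([.4273,.0212,.011],90,.14)
tips()"
```

```text
turn [ 0.0038  0.0019 -0.0045] slide [-0.0015  0.0013  0.0639] world [-0.0074  0.0013 -0.0634] tip [0.4347 0.0198 0.0744] tool y 89.71320451387625 zt [-0.1376  0.0038 -0.9905] q [ 0.1453  0.8425 -0.4597  2.1141  0.705   0.485   0.7027] t 21.85
pos [0.4334 0.0199 0.065 ] F [ 0.5757  0.3726 -0.2962] w 0.0498242263523576 lowest 69
[[ 0.4402 -0.0163  0.0799]
 [ 0.4341 -0.0157  0.0816]
 [ 0.4321 -0.0161  0.0818]
 [ 0.443  -0.0191  0.0822]
 [ 0.4303 -0.017   0.0824]
 [ 0.4285 -0.018   0.0832]
 [ 0.4389 -0.018   0.0837]
 [ 0.441  -0.0184  0.0841]]
```

>>> arm_command([
  {"slide": [-0.002, 0.001, 0.015], "rot": [0, 0, 0], "jaw": 0.05},
  {"slide": [0, 0, 0.02], "rot": [0, 0, 0], "jaw": 0.05},
  {"slide": [0, 0, 0.012], "rot": [0, 0, 0], "jaw": 0.05},
  {"slide": [0, 0, 0], "rot": [0, 0, 0], "jaw": 0.05},
  {"slide": [0, 0, 0], "rot": [0, 0, 0], "jaw": 0.05},
])

```text
t: 22.32
tool_pos: [0.4249, 0.0209, 0.0178]
ee_rot: [0.001, -3.001, 0.003]
ft_force: [0.0, -0.5, 0.6]
gripper_width: 0.05
grasp_force: 0.0
```

```bash
python3 -c "
from h import *
got([.4273,.0212,.011],90,.14)
c,p,d=spoonwrist('w12');cv2.imwrite('pics/w12c.png',p[100:320,200:440])
for k in matblobs(p,100,60)[0]: print(cv2.boundingRect(k),*base(c,k))
"
```

```text
turn [-0.0018 -0.0004  0.0007] slide [-0.0033  0.0003  0.0159] world [ 0.0011  0.0003 -0.0162] tip [0.4262 0.0209 0.0272] tool y 90.05113592927452 zt [-0.14   -0.0018 -0.9902] q [ 0.0647  0.9216 -0.3397  2.1477  0.8067  0.3461  0.6129] t 22.3167
(303, 228, 39, 46) [0.4274 0.0215] 0.021112844004466176
```

View pics/w12c.png

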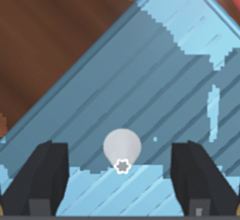

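The nozzle is at (122,148), centred between the fingers. That was my last picture, so from here I'll measure by numbers only.

>>> arm_command([
  {"slide": [-0.003, 0, 0.008], "rot": [0, 0, 0], "jaw": 0.05},
  {"slide": [0, 0, 0.005], "rot": [0, 0, 0], "jaw": 0.04},
  {"slide": [0, 0, 0.003], "rot": [0, 0, 0], "jaw": 0.035},
  {"slide": [0, 0, 0], "rot": [0, 0, 0], "jaw": 0.03},
  {"slide": [0, 0, 0], "rot": [0, 0, 0], "jaw": 0.0},
])

```text
t: 22.78
tool_pos: [0.4266, 0.0212, 0.0011]
ee_rot: [0.0, -3.001, 0.001]
ft_force: [-0.6, -0.3, 0.8]
gripper_width: 0.0255
grasp_force: 0.0
```

>>> arm_command([
  {"slide": [0, 0, 0], "rot": [0, 0, 0], "jaw": 0.0},
  {"slide": [0, 0, 0], "rot": [0, 0, 0], "jaw": 0.0},
  {"slide": [0, 0, 0], "rot": [0, 0, 0], "jaw": 0.0},
  {"slide": [0, 0, 0], "rot": [0, 0, 0], "jaw": 0.0},
])

```text
t: 23.12
tool_pos: [0.4268, 0.0213, 0.0013]
ee_rot: [0.0, -3.002, 0.001]
ft_force: [-0.6, -0.1, 0.1]
gripper_width: 0.0156
grasp_force: 29.2
```

```bash
python3 -c "
from h import *
got([.4273,.0212,.08],90,.14)"
```

```text
turn [-0.0005  0.0004  0.0001] slide [ 0.0105 -0.0001 -0.0685] world [-0.0008 -0.0001  0.0693] tip [0.4281 0.0213 0.0107] tool y 90.00670259190939 zt [-0.1391 -0.0005 -0.9903] q [ 0.0439  0.9529 -0.3043  2.1436  0.8353  0.3069  0.5901] t 23.1167
```

>>> arm_command([
  {"slide": [0.002, 0, -0.012], "rot": [0, 0, 0], "jaw": 0.0},
  {"slide": [0.004, 0, -0.03], "rot": [0, 0, 0], "jaw": 0.0},
  {"slide": [0.004, 0, -0.028], "rot": [0, 0, 0], "jaw": 0.0},
  {"slide": [0, 0, 0], "rot": [0, 0, 0], "jaw": 0.0},
  {"slide": [0, 0, 0], "rot": [0, 0, 0], "jaw": 0.0},
])

```text
t: 23.53
tool_pos: [0.4275, 0.0213, 0.0728]
ee_rot: [-0.001, -3.005, -0.0]
ft_force: [0.6, 0.2, -0.8]
gripper_width: 0.0154
grasp_force: 29.2
```

```bash
python3 -c "
from h import *
print(manip.read_state()['gripper_width'],manip.read_state()['grasp_force'])
got([.671,-.018,.08],90,.14)"
```

```text
0.015414427602274423 29.22458541688684
turn [ 0.0001  0.0031 -0.0005] slide [-0.2401 -0.0393 -0.0316] world [ 0.2422 -0.0393 -0.0022] tip [0.4288 0.0213 0.0822] tool y 89.97383040250085 zt [-0.1365  0.0001 -0.9906] q [ 0.1457  0.8252 -0.471   2.1291  0.7069  0.4911  0.6927] t 23.5333
```

>>> arm_command([
  {"slide": [-0.024, -0.004, -0.003], "rot": [0, 0, 0], "jaw": 0.0},
  {"slide": [-0.036, -0.006, -0.005], "rot": [0, 0, 0], "jaw": 0.0},
  {"slide": [-0.036, -0.006, -0.005], "rot": [0, 0, 0], "jaw": 0.0},
  {"slide": [-0.036, -0.006, -0.005], "rot": [0, 0, 0], "jaw": 0.0},
  {"slide": [-0.036, -0.006, -0.005], "rot": [0, 0, 0], "jaw": 0.0},
])

```text
t: 23.95
tool_pos: [0.5969, -0.0077, 0.0697]
ee_rot: [-0.0, -3.0, 0.002]
ft_force: [0.0, 1.3, 0.2]
gripper_width: 0.0157
grasp_force: 29.2
```

>>> arm_command([
  {"slide": [-0.036, -0.006, -0.005], "rot": [0, 0, 0], "jaw": 0.0},
  {"slide": [-0.036, -0.005, -0.004], "rot": [0, 0, 0], "jaw": 0.0},
  {"slide": [0, 0, 0], "rot": [0, 0, 0], "jaw": 0.0},
  {"slide": [0, 0, 0], "rot": [0, 0, 0], "jaw": 0.0},
])

```text
t: 24.28
tool_pos: [0.6694, -0.018, 0.0677]
ee_rot: [-0.002, -3.001, 0.002]
ft_force: [-1.5, 0.6, -0.1]
gripper_width: 0.0154
grasp_force: 29.2
```

```bash
cat > look.py <<'E'
from h import *
import sys
got(eval(sys.argv[1]),90,.14)
c,p,d=spoonwrist('w13')
# block corners & recess shadows on z=.022; held nozzle
hsv=cv2.cvtColor(p,cv2.COLOR_BGR2HSV);b=cv2.inRange(hsv,(12,50,110),(30,220,255));b=cv2.morphologyEx(b,cv2.MORPH_CLOSE,np.ones((5,5)))
for k in cv2.findContours(b,0,1)[0]:
    if cv2.contourArea(k)>2500: print("bam",cv2.boundingRect(k),desc(c,k,.022),onplane(c,cv2.approxPolyDP(k,6,True),.022)[:,:2].round(4).tolist())
g=cv2.medianBlur(cv2.cvtColor(p,cv2.COLOR_BGR2GRAY),5)
C=cv2.HoughCircles(g,cv2.HOUGH_GRADIENT,1,25,param1=80,param2=22,minRadius=14,maxRadius=40)
if C is not None:
    for u,v,r in C[0][:8]: print("circ",u,v,r,onplane(c,[(u,v)],.022)[0])
p,d=viewer.read_camera("top");c=viewer.get_calibration("top")
E
python3 look.py "[.671,-.018,.03]"
```

```text
turn [-0.0011 -0.0005 -0.0017] slide [-0.0069  0.      0.0466] world [ 0.0003  0.     -0.0471] tip [ 0.6707 -0.018   0.0771] tool y 89.91521351864805 zt [-0.1401 -0.0011 -0.9901] q [ 0.2252  1.0615 -0.5796  1.3512  0.5671  1.0433  1.1006] t 24.2833
bam (205, 106, 243, 170) (array([ 0.6698, -0.0148]), 0.16129526495933533, 0.06652338802814484, -46.209815979003906) [[0.6409, 0.062], [0.6055, 0.0287], [0.5977, 0.0278], [0.5936, 0.0167], [0.7023, -0.0953], [0.7028, -0.0625], [0.6812, -0.0479], [0.6744, -0.0224], [0.6791, 0.0056], [0.6873, 0.0143]]
bam (0, 0, 318, 231) (array([ 0.5686, -0.1229]), 0.19130711257457733, 0.11479062587022781, -43.83294677734375) [[0.6054, -0.2227], [0.6189, -0.2069], [0.6183, -0.1966], [0.6721, -0.1507], [0.6619, -0.1328], [0.6461, -0.1183], [0.6416, -0.1212], [0.5578, -0.0411], [0.5522, -0.0275], [0.536, -0.0204], [0.5333, -0.035], [0.5399, -0.0303], [0.662, -0.1482], [0.6507, -0.1657], [0.6442, -0.1583], [0.6001, -0.2035], [0.5317, -0.1392], [0.5309, -0.1656], [0.5868, -0.2199]]
circ 378.5 177.5 29.4 [0.6374 0.0183 0.022 ]
circ 321.5 232.5 32.5 [ 0.6733 -0.0176  0.022 ]
circ 137.5 167.5 15.6 [ 0.631  -0.1342  0.022 ]
```

The recess at x = -0.05 is confirmed at (0.637,0.018). I'll lower into the centre recess, which is at about (0.671,-0.018).

>>> arm_command([
  {"slide": [-0.002, 0, 0.015], "rot": [0, 0, 0], "jaw": 0.0},
  {"slide": [-0.003, 0, 0.018], "rot": [0, 0, 0], "jaw": 0.0},
  {"slide": [-0.002, 0, 0.012], "rot": [0, 0, 0], "jaw": 0.0},
  {"slide": [0, 0, 0], "rot": [0, 0, 0], "jaw": 0.0},
  {"slide": [0, 0, 0], "rot": [0, 0, 0], "jaw": 0.0},
])

```text
t: 24.8
tool_pos: [0.6679, -0.0178, 0.0228]
ee_rot: [0.001, -2.998, 0.002]
ft_force: [0.5, 0.3, -0.8]
gripper_width: 0.0154
grasp_force: 29.2
```

```bash
python3 -c "
from h import *
got([.671,-.018,.0235],90,.14)"
```

```text
turn [-0.0011 -0.0031  0.0006] slide [-0.003  -0.0002  0.0084] world [ 0.0018 -0.0002 -0.0088] tip [ 0.6693 -0.0178  0.0323] tool y 90.04089350729672 zt [-0.1426 -0.0011 -0.9898] q [ 0.2172  1.1186 -0.5597  1.3612  0.5966  0.9824  1.0843] t 24.8
```

>>> arm_command([
  {"slide": [-0.003, 0, 0.005], "rot": [0, 0, 0], "jaw": 0.0},
  {"slide": [0, 0, 0.002], "rot": [0, 0, 0], "jaw": 0.0},
  {"slide": [0, 0, 0], "rot": [0, 0, 0], "jaw": 0.0},
  {"slide": [0, 0, 0], "rot": [0, 0, 0], "jaw": 0.0},
])

```text
t: 25.13
tool_pos: [0.6716, -0.0176, 0.0175]
ee_rot: [0.0, -3.002, 0.001]
ft_force: [-0.1, 0.2, -0.6]
gripper_width: 0.0154
grasp_force: 29.2
```

```bash
python3 -c "
from h import *
got([.671,-.018,.0235],90,.14)"
```

```text
turn [-0.0006  0.0007  0.0001] slide [ 0.0014 -0.0004  0.0037] world [-0.0019 -0.0004 -0.0035] tip [ 0.6729 -0.0176  0.027 ] tool y 90.00991003992077 zt [-0.1389 -0.0006 -0.9903] q [ 0.2151  1.128  -0.5577  1.3524  0.6004  0.9776  1.0846] t 25.1333
```

>>> arm_command([
  {"slide": [0.001, 0, 0.002], "rot": [0, 0, 0], "jaw": 0.0},
  {"slide": [0, 0, 0.002], "rot": [0, 0, 0], "jaw": 0.0},
  {"slide": [0, 0, 0], "rot": [0, 0, 0], "jaw": 0.0},
  {"slide": [0, 0, 0], "rot": [0, 0, 0], "jaw": 0.0},
])

```text
t: 25.47
tool_pos: [0.6698, -0.0174, 0.0137]
ee_rot: [0.001, -3.002, 0.0]
ft_force: [-0.1, 0.9, 1.0]
gripper_width: 0.0156
grasp_force: 30.1
```

Now release, rise vertically, and check.

>>> arm_command([
  {"slide": [0, 0, 0], "rot": [0, 0, 0], "jaw": 0.03},
  {"slide": [0, 0, 0], "rot": [0, 0, 0], "jaw": 0.03},
  {"slide": [0, 0, 0], "rot": [0, 0, 0], "jaw": 0.03},
  {"slide": [0, 0, 0], "rot": [0, 0, 0], "jaw": 0.03},
])

```text
t: 25.8
tool_pos: [0.6706, -0.0175, 0.0147]
ee_rot: [0.0, -3.003, 0.001]
ft_force: [-0.8, 0.0, 6.1]
gripper_width: 0.03
grasp_force: 3.0
```

>>> arm_command([
  {"slide": [0.001, 0, -0.01], "rot": [0, 0, 0], "jaw": 0.03},
  {"slide": [0.004, 0, -0.025], "rot": [0, 0, 0], "jaw": 0.04},
  {"slide": [0.005, 0, -0.035], "rot": [0, 0, 0], "jaw": 0.05},
  {"slide": [0, 0, -0.02], "rot": [0, 0, 0], "jaw": 0.05},
  {"slide": [0, 0, 0], "rot": [0, 0, 0], "jaw": 0.05},
])

```text
t: 26.22
tool_pos: [0.6761, -0.017, 0.1097]
ee_rot: [-0.001, -3.011, -0.001]
ft_force: [0.3, 0.2, 1.1]
gripper_width: 0.0495
grasp_force: 0.0
```

```bash
cat > chk.py <<'E'
from h import *
# heights near block, from side + wrist depth: grey points above z=.016 within recess areas
for n in ("side","wrist"):
    c=viewer.get_calibration(n);p,d=viewer.read_camera(n);v,u=np.mgrid[0:400,0:640];o,r=rays(c,np.c_[u.ravel(),v.ravel()]);W=o+r*d.ravel()[:,None]
    sat=cv2.cvtColor(p,cv2.COLOR_BGR2HSV)[...,1].ravel();val=p.max(2).ravel()
    for q in ((.6375,.0185),(.671,-.018),(.705,-.0545)):
        m=(np.hypot(*(W[:,:2]-q).T)<.021)&(sat<70)&(val>70)&(W[:,2]<.06)&(d.ravel()>0)
        f=W[m];print(n,q,len(f),f.max(0) if len(f) else "",f[f[:,2]>f[:,2].max()-.006].mean(0) if len(f) else "", f.mean(0) if len(f) else "")
E
python3 chk.py; python3 -c "
from h import *
got([.666,.253,.09],58,0.)"
```

```text
side (0.6375, 0.0185) 0   
side (0.671, -0.018) 107 [0.6807 0.0023 0.042 ] [ 0.6693 -0.0186  0.0388] [ 0.6696 -0.0212  0.0248]
side (0.705, -0.0545) 134 [ 0.7198 -0.0368  0.0464] [ 0.7071 -0.0542  0.0432] [ 0.7081 -0.0573  0.0268]
wrist (0.6375, 0.0185) 276 [0.651  0.0296 0.0107] [0.6374 0.0265 0.009 ] [0.6374 0.0265 0.009 ]
wrist (0.671, -0.018) 1142 [ 0.6886 -0.0001  0.0388] [ 0.6687 -0.0176  0.0361] [ 0.6735 -0.0178  0.0151]
wrist (0.705, -0.0545) 1217 [ 0.7259 -0.0341  0.0444] [ 0.7073 -0.0515  0.0412] [ 0.7013 -0.0509  0.0186]
turn [-0.0396 -0.1342  0.5575] slide [0.1494 0.226  0.0245] world [-0.007   0.2709 -0.0245] tip [ 0.6743 -0.0179  0.1144] tool y 89.99673147585005 zt [-0.1376 -0.001  -0.9905] q [ 0.2296  1.0197 -0.5963  1.3262  0.543   1.1036  1.1205] t 26.3167
```

Nozzle 2 stands upright in the centre recess, with its top at about 0.040. Now the far nozzle, with the lean taken off.

>>> arm_command([
  {"slide": [0, 0.03, 0], "rot": [0, -0.07, 0], "jaw": 0.05},
  {"slide": [0, 0.035, 0], "rot": [0, -0.069, 0], "jaw": 0.05},
  {"slide": [0, 0.035, 0], "rot": [0, 0, 0], "jaw": 0.05},
  {"slide": [0, 0.038, 0], "rot": [0, 0, 0], "jaw": 0.05},
  {"slide": [0, 0.038, 0], "rot": [0, 0, 0], "jaw": 0.05},
])

```text
t: 26.73
tool_pos: [0.6708, 0.1587, 0.1023]
ee_rot: [-0.0, -3.138, 0.004]
ft_force: [0.9, -0.5, 0.6]
gripper_width: 0.0499
grasp_force: 0.0
```

>>> arm_command([
  {"slide": [0.005, 0.038, 0], "rot": [0, 0, 0], "jaw": 0.05},
  {"slide": [0.005, 0.036, 0], "rot": [0, 0, 0], "jaw": 0.05},
  {"slide": [0, 0.018, 0], "rot": [0, 0, 0], "jaw": 0.05},
  {"slide": [0, 0, 0], "rot": [0, 0, 0], "jaw": 0.05},
  {"slide": [0, 0, 0], "rot": [0, 0, 0], "jaw": 0.05},
])

```text
t: 27.15
tool_pos: [0.661, 0.251, 0.1021]
ee_rot: [0.005, -3.138, 0.003]
ft_force: [0.3, -0.8, -0.1]
gripper_width: 0.0498
grasp_force: 0.0
```

```bash
python3 -c "
from h import *
got([.666,.253,.05],90,0.)
c,p,d=spoonwrist('w14')
for k in matblobs(p,100,60)[0]: print(cv2.boundingRect(k),cv2.contourArea(k),*base(c,k))
"
```

```text
turn [-0.0021 -0.0034  0.003 ] slide [-0.005   0.002   0.0616] world [ 0.005   0.002  -0.0616] tip [0.661  0.2511 0.1116] tool y 90.16943345716791 zt [-0.0034 -0.0021 -1.    ] q [-0.1722  0.9963 -0.5501  1.3685  0.5742  0.9412  0.7141] t 27.15
(311, 187, 30, 35) 679.0 [0.6676 0.255 ] 0.02312185271222128
```

>>> arm_command([
  {"slide": [-0.006, 0.003, 0.025], "rot": [0, 0, 0], "jaw": 0.05},
  {"slide": [0, 0, 0.025], "rot": [0, 0, 0], "jaw": 0.05},
  {"slide": [0, 0, 0.01], "rot": [0, 0, 0], "jaw": 0.05},
  {"slide": [0, 0, 0], "rot": [0, 0, 0], "jaw": 0.05},
  {"slide": [0, 0, 0], "rot": [0, 0, 0], "jaw": 0.05},
])

```text
t: 27.62
tool_pos: [0.6684, 0.2515, 0.0433]
ee_rot: [-0.002, -3.14, 0.003]
ft_force: [0.3, 0.2, 0.8]
gripper_width: 0.0498
grasp_force: 0.0
```

```bash
python3 -c "
from h import *
got([.667,.2545,.0107],90,0.)
c,p,d=spoonwrist('w15')
for k in matblobs(p,100,60)[0]: print(cv2.boundingRect(k),cv2.contourArea(k),*base(c,k))
"
```

```text
turn [-0.002  -0.002  -0.0015] slide [0.0014 0.003  0.0421] world [-0.0014  0.003  -0.0421] tip [0.6684 0.2515 0.0528] tool y 89.91637215380828 zt [-0.002 -0.002 -1.   ] q [-0.1846  1.0763 -0.5194  1.3635  0.6122  0.866   0.6915] t 27.6167
(308, 202, 41, 50) 1265.5 [0.6681 0.256 ] 0.02519557863491978
```

>>> arm_command([
  {"slide": [0.001, 0.003, 0.016], "rot": [0, 0, 0], "jaw": 0.05},
  {"slide": [0, 0, 0.015], "rot": [0, 0, 0], "jaw": 0.05},
  {"slide": [0, 0, 0.008], "rot": [0, 0, 0], "jaw": 0.04},
  {"slide": [0, 0, 0.002], "rot": [0, 0, 0], "jaw": 0.035},
  {"slide": [0, 0, 0], "rot": [0, 0, 0], "jaw": 0.03},
])

```text
t: 28.08
tool_pos: [0.6664, 0.2559, 0.0013]
ee_rot: [0.001, -3.139, 0.003]
ft_force: [0.3, -0.0, -0.5]
gripper_width: 0.0318
grasp_force: 0.0
```

>>> arm_command([
  {"slide": [0, 0, 0], "rot": [0, 0, 0], "jaw": 0.0},
  {"slide": [0, 0, 0], "rot": [0, 0, 0], "jaw": 0.0},
  {"slide": [0, 0, 0], "rot": [0, 0, 0], "jaw": 0.0},
  {"slide": [0, 0, 0], "rot": [0, 0, 0], "jaw": 0.0},
  {"slide": [0, 0, 0], "rot": [0, 0, 0], "jaw": 0.0},
])

```text
t: 28.5
tool_pos: [0.6676, 0.2564, 0.0032]
ee_rot: [0.0, -3.141, 0.001]
ft_force: [0.4, 0.0, -0.1]
gripper_width: 0.0168
grasp_force: 29.2
```

>>> arm_command([
  {"slide": [0, 0, -0.012], "rot": [0, 0, 0], "jaw": 0.0},
  {"slide": [0, 0, -0.03], "rot": [0, 0, 0], "jaw": 0.0},
  {"slide": [0, 0, -0.03], "rot": [0, 0, 0], "jaw": 0.0},
  {"slide": [0, 0, 0], "rot": [0, 0, 0], "jaw": 0.0},
  {"slide": [0, 0, 0], "rot": [0, 0, 0], "jaw": 0.0},
])

```text
t: 28.92
tool_pos: [0.669, 0.2574, 0.0781]
ee_rot: [0.0, 3.138, 0.003]
ft_force: [-0.3, -0.5, -1.3]
gripper_width: 0.0168
grasp_force: 29.2
```

```bash
python3 -c "
from h import *
got([.6375,.0185,.083],90,0.)
print(manip.read_state()['gripper_width'])"
```

```text
turn [ 0.0018  0.0038 -0.0001] slide [ 0.0315 -0.2389  0.0046] world [-0.0315 -0.2389 -0.0046] tip [0.6689 0.2574 0.0876] tool y 89.99659120702654 zt [ 0.0038  0.0018 -1.    ] q [-0.1839  1.0337 -0.538   1.3525  0.5909  0.9115  0.7027] t 28.9167
0.01680299229745724
```

>>> arm_command([
  {"slide": [0.004, -0.024, 0], "rot": [0, 0, 0], "jaw": 0.0},
  {"slide": [0.005, -0.037, 0], "rot": [0, 0, 0], "jaw": 0.0},
  {"slide": [0.005, -0.037, 0], "rot": [0, 0, 0], "jaw": 0.0},
  {"slide": [0.005, -0.037, 0], "rot": [0, 0, 0], "jaw": 0.0},
  {"slide": [0.005, -0.037, 0], "rot": [0, 0, 0], "jaw": 0.0},
])

```text
t: 29.33
tool_pos: [0.6421, 0.0824, 0.0741]
ee_rot: [0.001, -3.139, 0.002]
ft_force: [-0.2, -0.4, 0.7]
gripper_width: 0.0166
grasp_force: 29.2
```

>>> arm_command([
  {"slide": [0.005, -0.037, 0], "rot": [0, 0, 0], "jaw": 0.0},
  {"slide": [0.002, -0.028, 0], "rot": [0, 0, 0], "jaw": 0.0},
  {"slide": [0, 0, 0.015], "rot": [0, 0, 0], "jaw": 0.0},
  {"slide": [0, 0, 0], "rot": [0, 0, 0], "jaw": 0.0},
  {"slide": [0, 0, 0], "rot": [0, 0, 0], "jaw": 0.0},
])

```text
t: 29.75
tool_pos: [0.6353, 0.0198, 0.059]
ee_rot: [0.001, -3.138, -0.0]
ft_force: [-0.9, 0.2, 0.7]
gripper_width: 0.0161
grasp_force: 29.2
```

```bash
python3 -c "
from h import *
got([.6375,.0185,.0235],90,0.)"
```

```text
turn [ 0.0001 -0.0035  0.0006] slide [-0.0022 -0.0013  0.045 ] world [ 0.0022 -0.0013 -0.045 ] tip [0.6353 0.0198 0.0685] tool y 90.0329586315605 zt [-0.0035  0.0001 -1.    ] q [ 0.1764  0.9744 -0.5281  1.6335  0.6763  0.7277  0.8896] t 29.75
```

>>> arm_command([
  {"slide": [-0.002, -0.001, 0.015], "rot": [0, 0, 0], "jaw": 0.0},
  {"slide": [0, 0, 0.012], "rot": [0, 0, 0], "jaw": 0.0},
  {"slide": [0, 0, 0.008], "rot": [0, 0, 0], "jaw": 0.0},
  {"slide": [0, 0, 0], "rot": [0, 0, 0], "jaw": 0.0},
  {"slide": [0, 0, 0], "rot": [0, 0, 0], "jaw": 0.0},
])

```text
t: 30.17
tool_pos: [0.6377, 0.0189, 0.024]
ee_rot: [0.002, -3.139, 0.001]
ft_force: [0.4, 1.1, 0.4]
gripper_width: 0.017
grasp_force: 29.2
```

```bash
python3 -c "
from h import *
got([.6375,.0185,.0235],90,0.)"
```

```text
turn [-0.0007 -0.0026  0.0014] slide [ 0.0002 -0.0004  0.01  ] world [-0.0002 -0.0004 -0.01  ] tip [0.6377 0.0189 0.0335] tool y 90.07846374823762 zt [-0.0026 -0.0007 -1.    ] q [ 0.1612  1.0245 -0.497   1.6328  0.7103  0.6756  0.8665] t 30.1667
```

>>> arm_command([
  {"slide": [0, 0, 0.006], "rot": [0, 0, 0], "jaw": 0.0},
  {"slide": [0, 0, 0.003], "rot": [0, 0, 0], "jaw": 0.0},
  {"slide": [0, 0, 0], "rot": [0, 0, 0], "jaw": 0.0},
  {"slide": [0, 0, 0], "rot": [0, 0, 0], "jaw": 0.0},
])

```text
t: 30.5
tool_pos: [0.6384, 0.0183, 0.016]
ee_rot: [0.0, -3.141, 0.001]
ft_force: [0.1, -0.1, -0.1]
gripper_width: 0.0166
grasp_force: 29.2
```

>>> arm_command([
  {"slide": [0, 0, 0], "rot": [0, 0, 0], "jaw": 0.03},
  {"slide": [0, 0, 0], "rot": [0, 0, 0], "jaw": 0.03},
  {"slide": [0, 0, 0], "rot": [0, 0, 0], "jaw": 0.03},
  {"slide": [0, 0, 0], "rot": [0, 0, 0], "jaw": 0.03},
])

```text
t: 30.83
tool_pos: [0.6385, 0.0183, 0.0162]
ee_rot: [0.0, -3.141, 0.001]
ft_force: [0.2, -0.2, 0.3]
gripper_width: 0.0299
grasp_force: 0.0
```

>>> arm_command([
  {"slide": [0, 0, -0.01], "rot": [0, 0, 0], "jaw": 0.03},
  {"slide": [0, 0, -0.025], "rot": [0, 0, 0], "jaw": 0.04},
  {"slide": [0, 0, -0.035], "rot": [0, 0, 0], "jaw": 0.05},
  {"slide": [0, 0, -0.03], "rot": [0, 0, 0], "jaw": 0.05},
  {"slide": [0, 0, 0], "rot": [0, 0, 0], "jaw": 0.05},
])

```text
t: 31.25
tool_pos: [0.6425, 0.0199, 0.1229]
ee_rot: [0.0, 3.132, 0.003]
ft_force: [0.8, 0.4, -0.5]
gripper_width: 0.0501
grasp_force: 0.0
```

```bash
python3 chk.py
```

```text
side (0.6375, 0.0185) 111 [0.6485 0.0378 0.0472] [0.6366 0.0178 0.0443] [0.6379 0.0142 0.0281]
side (0.671, -0.018) 102 [0.6807 0.0027 0.0414] [ 0.6687 -0.0174  0.0381] [ 0.6702 -0.0203  0.0248]
side (0.705, -0.0545) 131 [ 0.7197 -0.0377  0.0472] [ 0.7071 -0.0536  0.0441] [ 0.708  -0.0573  0.0267]
wrist (0.6375, 0.0185) 1299 [0.6549 0.0386 0.0443] [0.6368 0.0175 0.0411] [0.6359 0.0185 0.0174]
wrist (0.671, -0.018) 1173 [0.6892 0.0027 0.0387] [ 0.669  -0.0172  0.0358] [ 0.6685 -0.0175  0.0169]
wrist (0.705, -0.0545) 268 [ 0.7136 -0.0485  0.0227] [ 0.6897 -0.0626  0.0208] [ 0.6979 -0.0641  0.0136]
```

Both nozzles stand upright in their recesses. One last check, of the trays and the cup.

Run:
```python
from h import *
p,d=viewer.read_camera("side");p0=cv2.imread("pics/side0.png")
df=cv2.absdiff(p,p0).max(2);print("cup diff",np.percentile(df[170:208,378:412],[50,95]))
c=viewer.get_calibration("side");v,u=np.mgrid[0:400,0:640];o,r=rays(c,np.c_[u.ravel(),v.ravel()]);W=o+r*d.ravel()[:,None]
hsv=cv2.cvtColor(p,cv2.COLOR_BGR2HSV).reshape(-1,3)
for n,ce in(("spoon",(.568,-.122)),("fork",(.475,-.2245))):
    t=W[:,:2]-ce;x=t@[.706,-.708];y=t@[.708,.706]
    m=(abs(x)<.086)&(abs(y)<.047)&(hsv[:,1]<40)&(hsv[:,2]>130)&(W[:,2]<.06)
    for a in np.arange(-.046,.047,.012):
        s=m&(y>=a)&(y<a+.012)
        if s.sum()>15: print(n,round(a,3),s.sum(),"x",x[s].min().round(3),x[s].max().round(3),"z",np.percentile(W[s,2],[5,50,98]))
print(manip.read_state()["t"])
```

```text
cup diff [1. 3.]
spoon -0.034 55 x -0.064 0.057 z [0.0053 0.0096 0.0148]
spoon -0.022 278 x -0.069 0.063 z [0.0063 0.0107 0.0172]
spoon -0.01 162 x -0.059 0.064 z [0.0051 0.0093 0.0142]
spoon 0.002 252 x -0.069 0.066 z [0.0059 0.0106 0.0178]
spoon 0.014 132 x -0.072 0.058 z [0.0058 0.0095 0.0141]
spoon 0.026 249 x -0.064 0.066 z [0.006  0.0114 0.0178]
spoon 0.038 89 x -0.06 0.063 z [0.0054 0.0085 0.014 ]
fork -0.022 355 x -0.071 0.075 z [0.0062 0.0106 0.018 ]
fork -0.01 151 x -0.071 0.071 z [0.0045 0.0074 0.0121]
fork 0.026 325 x -0.086 0.06 z [0.006  0.0102 0.0173]
fork 0.038 126 x -0.082 0.058 z [0.0044 0.0074 0.0117]
31.4
```

Everything lies flat on the tray floors and the cup hasn't moved. Signing off.

```bash
python3 -c "
from rig import job
print(job.sign_off())"
```

```text
the job is handed in; nothing more can be done
None
```

The job is handed in at about 31 s: both teaspoons and the cake fork lie flat and lengthways in their trays, both nozzles stand wide end down in the free recesses, and the cup is where it was.

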